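Pop the snap cap off a sample bottle with the cap puller

TASK

Pick up the orange-handled cap puller, slide its hooks sideways under the blue snap cap of the brown bottle until the puller's throat presses lightly against the bottle's neck, and pull straight up until the cap pops off. Carry the cap away on the hooks and stand the puller upright in the white tray with the cap still in it, then let go. Be gentle with the glass (never push or press on it with more than 15 N; the cap itself may be pulled with up to 25 N), touch neither the cap nor the bottle with the gripper, do not drop or tip the cap, and leave the beaker, the clear bottle and the specimen cup where they are.

Things in the scene. Friction and masses are not known exactly. Their poses are not given: they have to be found in the camera images.
- puller: Steel cap puller (0.25 kg) with an upright orange handle, standing on its underside on the bench. Origin: on the underside, below the handle's axis, where a hooked cap's centre sits; z up, x towards the open mouth. Below the handle a stirrup (roof 31 to 36 mm up, side legs 40 mm apart inside, back stop 16 mm high at x = -20) covers x -24 to 21, y -24 to 24 mm.
- puller_grip (a point): Where to hold the puller: on the handle's axis, 80 mm above its underside; axes as the puller's. The handle is 34 mm along x, 20 mm along y, and runs from 36 to 110 mm above the underside.
- puller_throat (a point): Middle of the throat edge that closes the slot: x = -10, y = 0, z = 2 mm in the puller's axes. The slot is 24 mm wide, open to +x, between two flat rails (the hooks), 4 mm thick, |y| 12 to 24 mm; their last 4 mm (x 17 to 21) is a raised lip, 6 mm high, that keeps the cap in. With the throat against the upright neck, the cap is centred over the puller's origin within about 1 mm.
- cap: Blue ribbed snap cap, 34 mm diameter, 18 mm tall, 0.03 kg, snapped on the neck of the brown bottle. Origin: centre of its lower edge; z up. It pops off with a straight upward pull of roughly 10 to 20 N and is then free of the neck once raised 15 mm. It has up to 1 mm of play on the neck.
- bottle: Squat brown glass bottle, 56 mm diameter, in a round metal holder (84 mm diameter) fixed to the bench; it cannot be taken out. Origin: centre of its foot, 12 mm above the bench; z up. Neck 20 mm in diameter, top 79.5 mm above the origin. Its rubber mount is springy up and down (about 1 mm for every 6 N) and rigid sideways.
- shoulder (a point): Centre of the bottle's flat glass shoulder, 58 mm above the bottle's origin, flat out to radius 26 mm (the cap's radius is 17 mm). The seated cap's lower edge is 7.5 mm above it, so the 6 mm lips of the rails have 1.5 mm to spare in height as they pass under.
- tray: Shallow square white tray fixed to the bench, 110 x 110 mm outside, 16 mm high, walls 4 mm, floor 4 mm thick. Origin: centre of its underside on the bench; x and y along its sides.
- beaker: Small glass beaker standing on the bench, 45 mm wide, 58 mm tall; origin at the centre of its base. Leave it alone.
- clear_bottle: Clear reagent bottle with a blue screw cap, 56 mm diameter, 113 mm tall; origin at the centre of its base. Leave it alone.
- cup: White specimen cup with a yellow lid, 62 mm diameter, 68 mm tall; origin at the centre of its base. Leave it alone.
Things that resemble listed ones, but are neither listed nor needed, are in the scene too. Leave any pink or red look-alike of the puller alone.

How it is judged:
On the way, in this order (a step that is already met when the one before it is completed fails the run):
1. the hooks are fully under the seated cap: cap centred over the puller's origin within 4 mm, rails between shoulder and skirt, puller bearing on the bottle with at least 1 N (horizontal distance between puller and cap below 0.004 m and z of cap in the frame of puller between 0.002 and 0.009 m and z of cap in the frame of bottle below 0.069 m and contact force between puller and bottle above 1 N), for 0.1 s.
2. the cap is off the neck (at least 20 mm above its seat) and rides on the hooks (z of cap in the frame of bottle above 0.0855 m and horizontal distance between puller and cap below 0.015 m and z of cap in the frame of puller between 0.001 and 0.009 m and angle between cap's own z axis and vertical below 0.25 rad), for 0.2 s.
At the end, for the whole second after the job is handed in: The puller stands upright (within 0.1 rad) on the tray's floor, its origin within 50 mm of the tray's centre along each side, released and at rest; the cap lies upright on the puller's hooks, within 20 mm of its origin (x of puller in the frame of tray between -0.05 and 0.05 m and y of puller in the frame of tray between -0.05 and 0.05 m and z of puller in the frame of tray between 0.001 and 0.007 m and angle between puller's own z axis and vertical below 0.1 rad and horizontal distance between puller and cap below 0.02 m and z of cap in the frame of puller between 0.001 and 0.009 m and angle between cap's own z axis and vertical below 0.25 rad and linear speed of each of puller, cap below 0.01 m/s); the robot touches nothing.
It fails at once if the puller loads the bottle with more than 15 N (contact force between puller and bottle above 15 N).
It fails at once if the puller loads the cap with more than 25 N (contact force between puller and cap above 25 N).
It fails at once if the gripper or arm touches the cap or the bottle (contact force between any of the fingers, the arm and cap above 0.5 N or contact force between any of the fingers, the arm and bottle above 0.5 N).
It fails at once if the cap is tipped by more than 0.5 rad, or dropped (lower than its seat and more than 50 mm from the puller) (angle between cap's own z axis and vertical above 0.5 rad or (z of cap in the frame of bottle below 0.05 m and distance between cap and puller above 0.05 m)).
It fails at once if the beaker, the clear bottle or the specimen cup is moved by more than 20 mm or tipped (distance of any of beaker, clear_bottle, cup from where it was at the start of the episode above 0.02 m or angle between any of beaker, clear_bottle, cup's own z axis and vertical above 0.3 rad).
It also fails if it takes over 67 s, if anything falls off the work surface, if the arm or the gripper's body presses on something with over 40 N, if the wrist force passes 120 N, or if a joint passes its speed limit or range.

ROBOT

A 6-joint arm with a two-finger parallel gripper is mounted at the origin on a cart in front of the work surface, level with it; the furniture and walls round the work are solid. World frame = base frame: x ahead of the robot, y to its left, z up, the work surface at z = 0. Lengths are in m, angles in rad, forces in N, time in s.
With the tool pointing down it reaches from about 0.35 to 0.775 m from the base axis. Payload 5.5 kg.
Tool frame: the origin (TCP) lies at the very end of the fingers, on their centre line; the grasp point (between the pads) lies 19 mm behind it; x points along the fingers, y is the direction in which the jaws open and shut, and the axes are right-handed (so a half turn about x gives the same grasp; the last joint's range is limited). The gripper opens to 85 mm and grips with 20 to 120 N. Pads are 22 mm wide; open, the fingers measure 114 mm over their backs; the gripper's body (76 mm by 85 mm) begins 54 mm behind the grasp point. The pads swing forward as they close: fully open they stand 13 mm farther back than shut.
Start: joints at [1.203, 0.313, 0.046, 1.304, 0, 1.431], TCP at [0.13, 0.56, 0.231] pointing down, gripper open.
Joint ranges: [-2.76, 2.76], [-0.86, 1.69], [-1.03, 1.26], [-2.2, 2.34], [-1.47, 1.5], [-3.14, 3.14]. Speed limits (rad/s): [2.57, 2.57, 3.14, 3.14, 3.14, 3.14].

INTERFACE

Orientations are given as a unit quaternion [w, x, y, z].
In Python, from workcell import env gives the robot as it stands.
- The arm moves only by the tool servo_tool, never from a script. Its argument "increments" is a list of rows, each an object with "offset": the shift along the tool's x, y, z in cm, a list of three; "yaw": the turn about the tool's x in degrees. In form: [{"offset": [x, y, z], "yaw": yaw}, ...]. A call has exactly 8 rows; each row is the pose to reach, as a shift and turn from the pose commanded when the call began, along the tool's axes at that moment; what a row does not reach only later rows make up. A row lasts 1/10 s, in which the tool goes at most 50 mm and 8.59 degrees, less where a joint would pass 70% of its speed; a pose out of reach is approached as far as the arm can. A call with a gripper value outside its range is refused whole. "claw" is the opening, from 0 (shut) to 1 (fully open), set as the call begins (left out, the last holds). The fingers move at their own pace and stop on an object; "force" is the grip in N (left out, the last holds). Time passes only in rows, so rows that repeat a pose let the fingers close, or fill a call up. It gives the time, the measured TCP pose, the force and the opening at its end, in the units of the state.
- env.get_state(): the state, without advancing time (a new reading comes with each control period).
- env.read_camera(name): name is "scene" or "top" or "wrist"; returns (picture, depth): 420x560x3 uint8, red, green, blue; 420x560 float32, m along the optical axis (not along the pixel's ray), 0 where there is no reading.
- env.camera_model(name): a dict with "vertical_fov" (degrees; the focal length in pixels is half the picture's height over the tangent of half this angle, whatever the lens; pixels are square), "cx", "cy" (the principal point, pixels), "world_from_camera" (4x4, takes a point from camera to world coordinates). Camera axes: x right, y up, looking along -z (the intrinsics and any distortion apply to the point x, -y, -z); pixel columns grow to the right and rows downward; lengths in m; the calibration is good to about 2 mm. A picture is of the moment at which its call begins: read the wrist's pose just before it. camera_model takes no time and is no camera call; for the wrist camera it gives the pose at the moment of the call.
- env.hand_in(): hands the job in, once; it reports no verdict.
The state is a dict: "clock": time; "joint_pos": joint angles; "qvel": joint speeds; "tau": joint torques, N m; "tcp_pos": TCP position; "orientation": TCP orientation; "wrist_force": force on the tool from outside, world axes, zero at the start; "ft_torque": the same for the moment, N m; "finger_gap": finger opening in m.
Only numpy, scipy, OpenCV 4.12 (cv2) and the standard library are available. Lean on these libraries where they do the work, as an engineer would, in place of code of your own. Each camera call takes 0.05 s, during which the arm holds its last target.

## Working session

There is one attempt and no reset: what is moved stays moved. The work goes in short steps, Python scripts to look and compute and a tool call to move; the robot and the scene stay as the last step left them, time stands still between calls to the robot, and variables do not carry over. Pictures are saved under pics/ and viewed, and the job is handed in when it is done.

Besides the shell and the picture viewer there is one more tool, called after "Call:" by a JSON object that holds its "fn" and its "kwargs". servo_tool: Moves the arm, as the interface text tells. Its arguments: {"type":"object","properties":{"increments":{"type":"array","items":{"type":"object","properties":{"offset":{"type":"array","items":{"type":"number"}},"yaw":{"type":"number"}}}},"claw":{"type":"number"},"force":{"type":"number"}},"required":["increments"]}

```bash
mkdir -p pics; ls; python3 - <<'E'
from workcell import env
import cv2, numpy as np
np.set_printoptions(precision=4,suppress=True)
print(env.get_state())
for n in ["scene","top","wrist"]:
    m=env.camera_model(n);print(n,m)
    p,d=env.read_camera(n)
    cv2.imwrite(f"pics/{n}0.png",p[:,:,::-1]);np.save(f"{n}0.npy",d)
E
```

```text
pics
{'clock': 0.0, 'joint_pos': array([1.2034, 0.314 , 0.045 , 1.3036, 0.    , 1.4312]), 'qvel': array([ 0.0005, -0.0016, -0.0004,  0.0009,  0.0009, -0.0021]), 'tau': array([  0.0011, -48.0621,  29.8536,   0.0194,  -0.0001,   0.    ]), 'tcp_pos': array([0.1297, 0.5597, 0.2304]), 'orientation': array([ 0.7024,  0.0797,  0.7027, -0.081 ]), 'wrist_force': array([-0.5649,  0.2296,  0.8432]), 'ft_torque': array([-0.0449, -0.029 ,  0.021 ]), 'finger_gap': 0.08553999822508496}
scene {'vertical_fov': 44.39239934053364, 'cx': 276.8132036486003, 'cy': 209.89267851979528, 'world_from_camera': array([[ 0.8716,  0.3707, -0.3207,  0.3026],
       [-0.4902,  0.6588, -0.5707, -0.6262],
       [-0.0003,  0.6546,  0.756 ,  0.7749],
       [ 0.    ,  0.    ,  0.    ,  1.    ]])}
top {'vertical_fov': 54.63257522628769, 'cx': 275.893032160358, 'cy': 210.01096169869598, 'world_from_camera': array([[ 0.0228,  0.9838, -0.178 ,  0.4436],
       [-0.9995,  0.0182, -0.0273, -0.108 ],
       [-0.0237,  0.1785,  0.9837,  0.9082],
       [ 0.    ,  0.    ,  0.    ,  1.    ]])}
wrist {'vertical_fov': 61.644383771772304, 'cx': 282.01891186853805, 'cy': 208.8770942682634, 'world_from_camera': array([[ 0.2254, -0.9204, -0.3194,  0.0464],
       [ 0.9743,  0.2122,  0.0762,  0.5794],
       [-0.0023, -0.3284,  0.9445,  0.3726],
       [ 0.    ,  0.    ,  0.    ,  1.    ]])}
```

View pics/scene0.png

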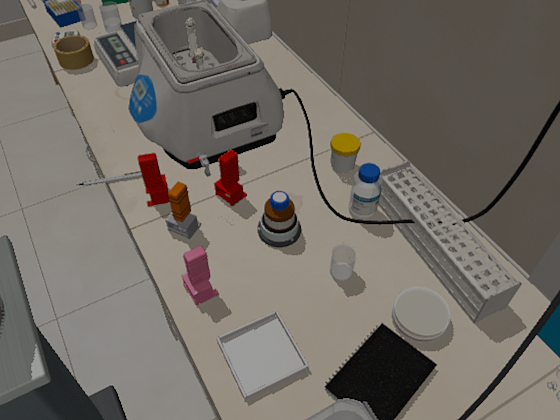

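View pics/top0.png

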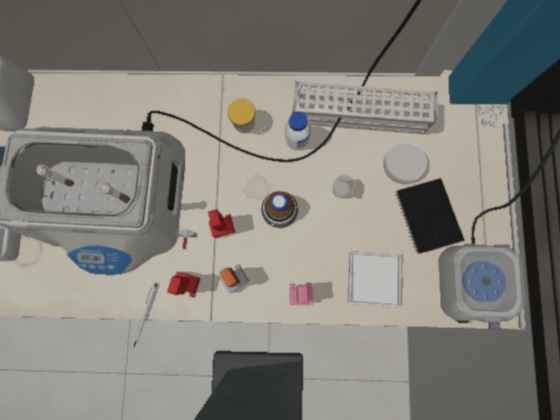

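View pics/wrist0.png

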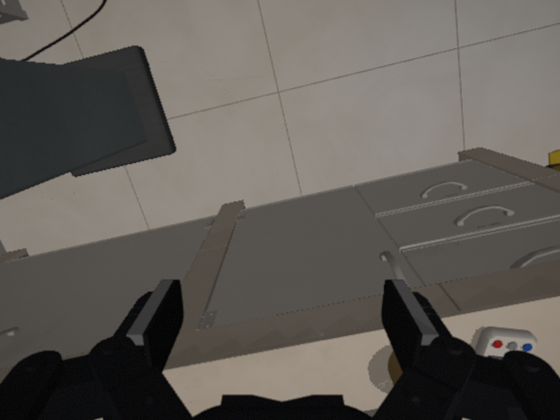

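Orange candidates and look-alikes, scene picture: orange-handled puller with grey stirrup at (180,208). The red ones at (152,180) and (229,178) and the pink one at (198,275) are look-alikes. In the top picture the orange one is at (233,279). Next I'll confirm this in an enlarged crop.

```bash
cat > h.py <<'E'
import numpy as np, cv2
from workcell import env
np.set_printoptions(precision=4,suppress=True,linewidth=150)
def cam(n):
    m=env.camera_model(n); f=210/np.tan(np.radians(m["vertical_fov"]/2)); return f,m["cx"],m["cy"],np.array(m["world_from_camera"])
def ray(C,u,v):
    f,cx,cy,T=C; d=np.array([(u-cx)/f,-(v-cy)/f,-1.0]); return T[:3,3],T[:3,:3]@d
def atz(C,u,v,z):
    o,d=ray(C,u,v); return o+d*(z-o[2])/d[2]
def depthpt(C,u,v,D):
    o,d=ray(C,u,v); return o+d*D
def proj(C,p):
    f,cx,cy,T=C; q=T[:3,:3].T@(np.asarray(p,float)-T[:3,3]); return np.array([cx+f*q[0]/-q[2], cy-f*q[1]/-q[2]])
def tri(rays):
    A=np.zeros((3,3));b=np.zeros(3)
    for o,d in rays:
        d=d/np.linalg.norm(d);P=np.eye(3)-np.outer(d,d);A+=P;b+=P@o
    x=np.linalg.solve(A,b); return x,[np.linalg.norm((np.eye(3)-np.outer(d,d)/(d@d))@(x-o)) for o,d in rays]
def crop(img,x0,y0,x1,y1,k,name):
    c=cv2.resize(img[y0:y1,x0:x1],None,fx=k,fy=k,interpolation=cv2.INTER_CUBIC); cv2.imwrite(name,c)
E
python3 - <<'E'
from h import *
s=cv2.imread("pics/scene0.png");t=cv2.imread("pics/top0.png")
a=cv2.resize(s[140:310,130:310],None,fx=4.4,fy=4.4,interpolation=2)[:,:396*2]
a=cv2.resize(s[140:270,130:310],None,fx=4.2,fy=4.2,interpolation=2)
cv2.imwrite("pics/sc1.png",a)
crop(t,200,180,330,310,4.5,"pics/tc1.png")
Ct=cam("top");Cs=cam("scene")
dt=np.load("top0.npy");ds=np.load("scene0.npy")
for nm,C,d,pts in [("top",Ct,dt,[(233,279),(280,203),(376,279),(301,294),(220,223),(184,285),(344,187),(298,122),(241,112),(260,290)]),("scene",Cs,ds,[(178,190),(279,198),(263,355),(197,262),(343,255),(369,172),(345,143)])]:
    for u,v in pts: print(nm,(u,v),d[v,u],depthpt(C,u,v,d[v,u]))
E
```

```text
top (233, 279) 0.78958654 [ 0.4504 -0.0056  0.1096]
top (280, 203) 0.826799 [ 0.605  -0.0935  0.0973]
top (376, 279) 0.8857641 [ 0.4584 -0.3045  0.0049]
top (301, 294) 0.7786546 [ 0.425  -0.1377  0.1124]
top (220, 223) 0.81189793 [0.56   0.0253 0.1076]
top (184, 285) 0.8349204 [0.4364 0.1006 0.0639]
top (344, 187) 0.9264136 [ 0.6636 -0.2368  0.0026]
top (298, 122) 0.8370469 [ 0.7719 -0.1273  0.1161]
top (241, 112) 0.8947498 [ 0.8133 -0.0029  0.0684]
top (260, 290) 0.89120674 [ 0.4289 -0.052   0.0011]
scene (178, 190) 0.90909564 [0.455  0.0012 0.1106]
scene (279, 198) 0.9172428 [ 0.608  -0.0908  0.0953]
scene (263, 355) 0.8182284 [ 0.4603 -0.3005  0.0053]
scene (197, 262) 0.82682455 [ 0.425  -0.1467  0.095 ]
scene (343, 255) 0.92012966 [ 0.6709 -0.2123  0.0264]
scene (369, 172) 0.93187785 [ 0.7723 -0.1311  0.1152]
scene (345, 143) 1.052823 [ 0.8125 -0.0037  0.0685]
```

View pics/sc1.png

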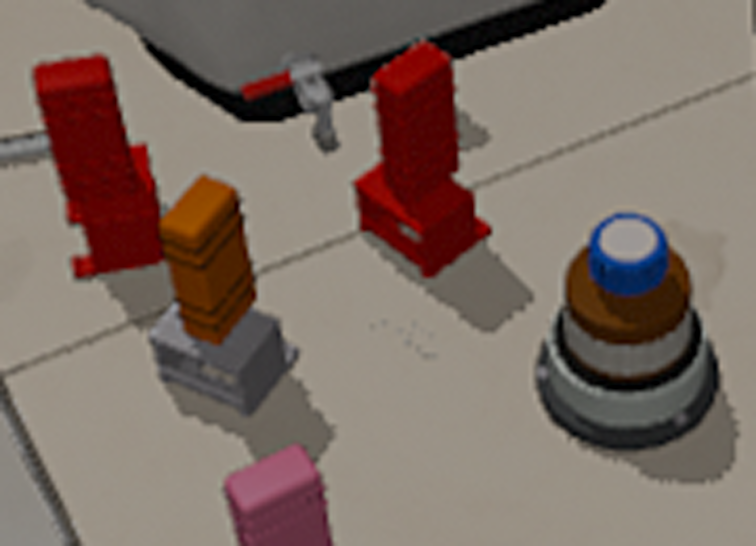

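View pics/tc1.png

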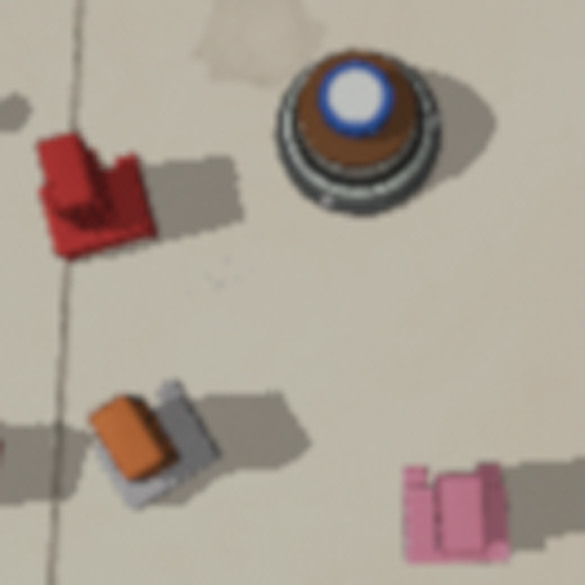

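Sc1/tc1: the orange puller (handle top at tc1 (132,437), grey stirrup) is the only orange one. The red and pink ones are uniformly coloured decoys. The cap is at tc1 (357,95) on the brown bottle. Next I'll check obstacle heights on the way and plan a look with the wrist camera.

```bash
cat >> h.py <<'E'
from scipy.spatial.transform import Rotation as Ro
def Rq(q): return Ro.from_quat([q[1],q[2],q[3],q[0]]).as_matrix()
def plan(p,yaw=None,st=None):
    """world target TCP, world angle (deg) of tool y axis -> tool offset cm, yaw deg"""
    st=st or env.get_state(); R=Rq(st["orientation"])
    off=R.T@(np.array(p)-st["tcp_pos"])*100
    cur=np.degrees(np.arctan2(R[1,1],R[0,1]))
    dy=None
    if yaw is not None: dy=-((yaw-cur+180)%360-180)  # tool x is down
    print("R",R.round(3).tolist(),"tooly",cur.round(2)); print("offset",off.round(2),"yaw",dy,"j6",np.degrees(st["joint_pos"][5]).round(1))
E
python3 - <<'E'
from h import *
Ct=cam("top");d=np.load("top0.npy")
for u,v in [(160,140),(180,160),(160,200),(150,240),(100,260),(60,270),(90,190),(148,118),(184,285),(178,278),(40,175)]:
    print((u,v),depthpt(Ct,u,v,d[v,u]))
plan([.40,0.06,.30],125)
plan([.45,0.0,.30],-55)
C=cam("wrist");st=env.get_state();R=Rq(st["orientation"])
print("cam in tool",R.T@(C[3][:3,3]-st["tcp_pos"]), "view",R.T@-C[3][:3,2])
E
```

```text
(160, 140) [0.7025 0.1315 0.1897]
(180, 160) [0.6955 0.1196 0.0878]
(160, 200) [0.5915 0.1284 0.173 ]
(150, 240) [0.5187 0.148  0.1529]
(100, 260) [0.4795 0.2408 0.1492]
(60, 270) [0.4624 0.3965 0.0021]
(90, 190) [0.6182 0.2843 0.1287]
(148, 118) [0.7914 0.1977 0.0809]
(184, 285) [0.4364 0.1006 0.0639]
(178, 278) [0.4499 0.1018 0.11  ]
(40, 175) [0.6221 0.3276 0.2252]
R [[-0.001, 0.226, 0.974], [-0.001, 0.974, -0.226], [-1.0, -0.001, -0.0]] tooly 76.95
offset [ -6.89 -42.59  37.62] yaw -48.05251342781969 j6 82.0
R [[-0.001, 0.226, 0.974], [-0.001, 0.974, -0.226], [-1.0, -0.001, -0.0]] tooly 76.95
offset [ -6.88 -47.31  43.84] yaw 131.9474865721803 j6 82.0
cam in tool [-0.1421  0.0001 -0.0857] view [ 0.9445 -0.0005  0.3286]
```

Call:
{"fn": "servo_tool", "kwargs": {"increments": [{"offset": [-2,-4,3.5],"yaw": -6},{"offset": [-4,-8,7],"yaw": -12},{"offset": [-5,-12,10.5],"yaw": -18},{"offset": [-5,-16,14],"yaw": -24},{"offset": [-5,-20,17.5],"yaw": -30},{"offset": [-5,-23,21],"yaw": -36},{"offset": [-5,-26,24.5],"yaw": -42},{"offset": [-5,-29,28],"yaw": -48}], "claw": 0.6}}

```text
clock: 0.95
tcp_pos: [0.3263, 0.2286, 0.2814]
orientation: [0.675, -0.211, 0.675, 0.211]
wrist_force: [0.7, 0.2, 0.4]
finger_gap: 0.0516
```

```bash
python3 - <<'E'
from h import *
print(env.get_state()["tcp_pos"])
plan([.45,0.0,.25],125)
E
```

```text
[0.3263 0.2286 0.2814]
R [[0.001, -0.57, 0.822], [0.0, 0.822, 0.57], [-1.0, -0.0, 0.001]] tooly 124.74
offset [  3.14 -25.83  -2.87] yaw -0.2634308868485107 j6 -11.3
```

Call:
{"fn": "servo_tool", "kwargs": {"increments": [{"offset": [0.5,-4,-0.5]},{"offset": [1,-8,-1]},{"offset": [1.5,-12,-1.5]},{"offset": [2,-16,-2]},{"offset": [2.5,-20,-2.5]},{"offset": [3.1,-23,-2.9]},{"offset": [3.1,-25.8,-2.9]},{"offset": [3.1,-25.8,-2.9]}]}}

```text
invalid input
```

```bash
cat > snap.py <<'E'
import sys,pickle
from h import *
n,tag=sys.argv[1],sys.argv[2]
C=cam(n); st=env.get_state(); p,d=env.read_camera(n)
im=np.ascontiguousarray(p[:,:,::-1]); cv2.imwrite(f"pics/{tag}.png",im)
pickle.dump((C,d,st),open(f"{tag}.pkl","wb")); print(st["clock"],st["tcp_pos"],st["finger_gap"])
E
python3 snap.py wrist w1
```

```text
0.95 [0.3263 0.2286 0.2814] 0.05163329226847962
```

View pics/w1.png

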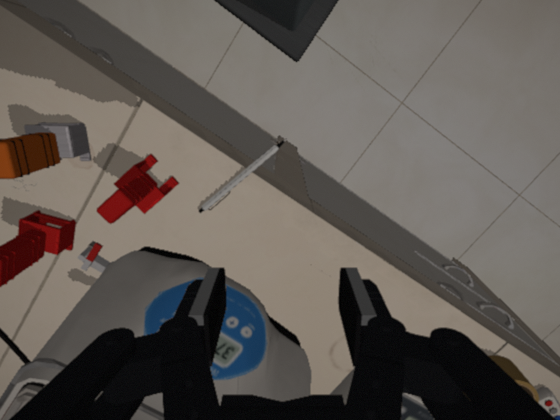

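The wrist view from here shows the orange puller at (40,150), and the move was refused because yaw was missing, so I'll repeat it with yaw.

Call:
{"fn": "servo_tool", "kwargs": {"increments": [{"offset": [0.5,-4,-0.5],"yaw": 0},{"offset": [1,-8,-1],"yaw": 0},{"offset": [1.5,-12,-1.5],"yaw": 0},{"offset": [2,-16,-2],"yaw": 0},{"offset": [2.5,-20,-2.5],"yaw": 0},{"offset": [3.1,-23,-2.9],"yaw": 0},{"offset": [3.1,-25.8,-2.9],"yaw": 0},{"offset": [3.1,-25.8,-2.9],"yaw": 0}]}}

```text
clock: 1.8
tcp_pos: [0.4495, -0.0012, 0.2496]
orientation: [0.676, -0.208, 0.676, 0.208]
wrist_force: [-0.3, 1.2, 0.2]
finger_gap: 0.051
```

```bash
python3 snap.py wrist w2
```

```text
1.8 [ 0.4495 -0.0012  0.2496] 0.05101955142542211
```

View pics/w2.png

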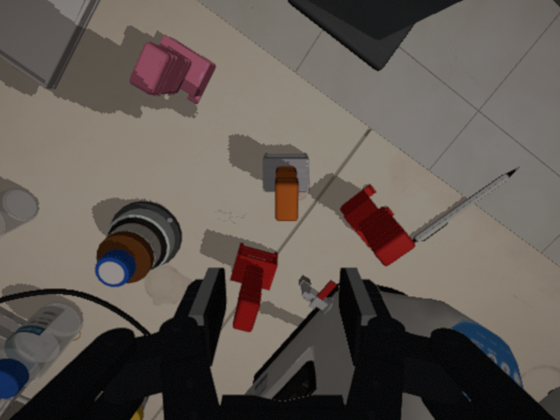

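W2: the orange puller's handle top is at (287,208) and the stirrup at (286,168). The brown bottle's cap is at (115,268). Next step is to enlarge it.

```bash
python3 - <<'E'
from h import *
i=cv2.imread("pics/w2.png"); crop(i,240,130,340,235,5.7,"pics/w2c.png")
E
```

```text
(no output)
```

View pics/w2c.png

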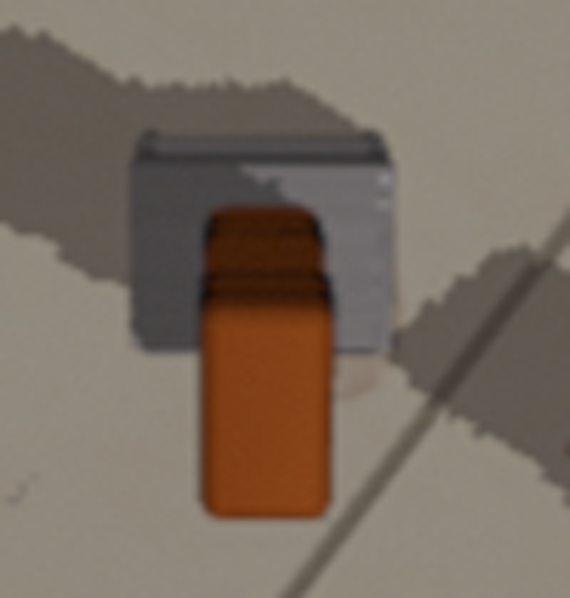

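W2c: the back stop is a full-width bar at the upper edge (w2c y≈145), so the mouth points down the image (+tool z). The handle-top corners are at (203,518), (330,516), (332,303) and (201,302).

```bash
python3 - <<'E'
from h import *
import pickle
C,d,st=pickle.load(open("w2.pkl","rb"))
def px(x,y): return 240+(x+.5)/5.7-.5,130+(y+.5)/5.7-.5
P=[atz(C,*px(*q),.11) for q in [(203,518),(330,516),(332,303),(201,302)]]
P=np.array(P);print(P, P.mean(0));
for a,b in [(0,1),(1,2),(2,3),(3,0)]:
    v=P[b]-P[a];print(np.linalg.norm(v),np.degrees(np.arctan2(v[1],v[0])))
# roof edges z=.036: back edge and front edge visible corners
Q=np.array([atz(C,*px(*q),.036) for q in [(136,160),(390,160),(390,352),(137,350)]]);print(Q,Q.mean(0))
for a,b in [(0,1),(1,2),(2,3),(3,0)]:
    v=Q[b]-Q[a];print(np.linalg.norm(v),np.degrees(np.arctan2(v[1],v[0])))
print("depth", [depthpt(C,u,v,d[v,u]) for u,v in [(287,202),(287,190),(287,215),(268,170)]])
Ct=cam("top");Cs=cam("scene")
t=tri([ray(C,*px(266,410)),ray(Ct,200+132/4.5,180+437/4.5),ray(Cs,130+202/4.2,140+209/4.2)]);print(t)
print("bottle cap", atz(C,115,270,.1095), depthpt(C,115,268,d[268,115]), atz(Ct,200+357/4.5-.4,180+96/4.5-.4,.1095),atz(Cs,130+629/4.2-.4,140+246/4.2-.4,.1095))
E
```

```text
[[ 0.4715  0.0074  0.11  ]
 [ 0.4605  0.023   0.11  ]
 [ 0.4333  0.0042  0.11  ]
 [ 0.4439 -0.0116  0.11  ]] [0.4523 0.0057 0.11  ]
0.019093371501369673 125.25442344319114
0.033036583694170715 -145.40391773253654
0.018982047416425386 -56.16743670247855
0.0335090980204753 34.40500690674859
[[ 0.4458 -0.026   0.036 ]
 [ 0.4203  0.0115  0.036 ]
 [ 0.4493  0.0323  0.036 ]
 [ 0.4753 -0.0065  0.036 ]] [0.4477 0.0028 0.036 ]
0.04537927692745772 124.28093487862488
0.0357013439822247 35.660192607626705
0.04667126201837296 -56.18632270369953
0.035313023158832994 -146.4185347132756
depth [array([0.4523, 0.0064, 0.1095]), array([0.4438, 0.0005, 0.1088]), array([0.4616, 0.0128, 0.1103]), array([ 0.4541, -0.015 ,  0.0351])]
(array([0.4541, 0.0038, 0.1083]), [np.float64(0.002559156135216202), np.float64(0.0019413096597845952), np.float64(0.0017799064677739582)])
bottle cap [ 0.593  -0.0854  0.1095] [ 0.6023 -0.0882  0.0948] [ 0.6067 -0.0915  0.1095] [ 0.602  -0.1026  0.1095]
```

Puller handle centre is ≈(0.452, 0.005), yaw ≈35°, handle top 0.109 by depth, as it should be. The cap top is at z≈0.095 (expected 0.0955). Next I'll look at the bottle from two wrist positions.

```bash
python3 - <<'E'
from h import *
plan([.58,-0.07,.23],80)
E
```

```text
R [[-0.001, -0.564, 0.826], [0.0, 0.826, 0.564], [-1.0, 0.001, -0.001]] tooly 124.31
offset [  1.95 -13.22   6.92] yaw 44.314332042917556 j6 -44.6
```

Call:
{"fn": "servo_tool", "kwargs": {"increments": [{"offset": [0.3,-2.5,1.3],"yaw": 8},{"offset": [0.6,-5,2.6],"yaw": 16},{"offset": [1,-7.5,3.9],"yaw": 24},{"offset": [1.4,-10,5.2],"yaw": 32},{"offset": [1.7,-12,6.3],"yaw": 40},{"offset": [2,-13.2,6.9],"yaw": 44.3},{"offset": [2,-13.2,6.9],"yaw": 44.3},{"offset": [2,-13.2,6.9],"yaw": 44.3}]}}

```text
clock: 2.65
tcp_pos: [0.5788, -0.0673, 0.23]
orientation: [0.704, 0.06, 0.705, -0.059]
wrist_force: [-0.0, 0.1, 0.1]
finger_gap: 0.0512
```

```bash
python3 snap.py wrist w3
```

```text
2.65 [ 0.5788 -0.0673  0.23  ] 0.05124928121974719
```

View pics/w3.png

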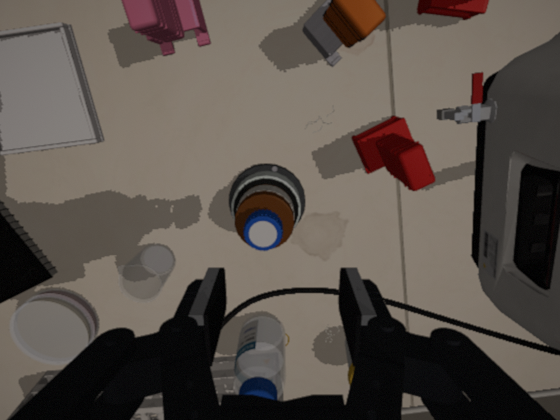

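W3 shows the cap at (263,233), the bottle shoulder around (265,220), the clear bottle at (260,350) and the beaker at (148,270). Next are enlarged crops of the cap, with w2 as the second view.

```bash
python3 - <<'E'
from h import *
a=cv2.imread("pics/w3.png"); b=cv2.imread("pics/w2.png")
A=cv2.resize(a[150:270,210:320],None,fx=5,fy=5,interpolation=2);cv2.imwrite("pics/w3c.png",A)
B=cv2.resize(b[190:300,80:200],None,fx=5,fy=5,interpolation=2);cv2.imwrite("pics/w2d.png",B)
E
```

```text
(no output)
```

View pics/w3c.png

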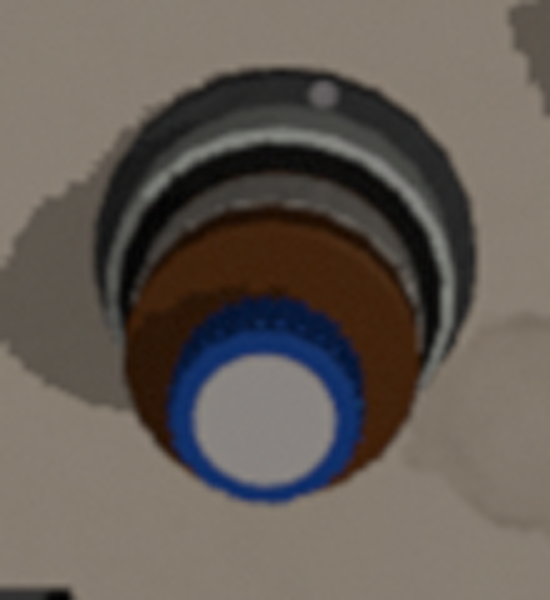

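View pics/w2d.png

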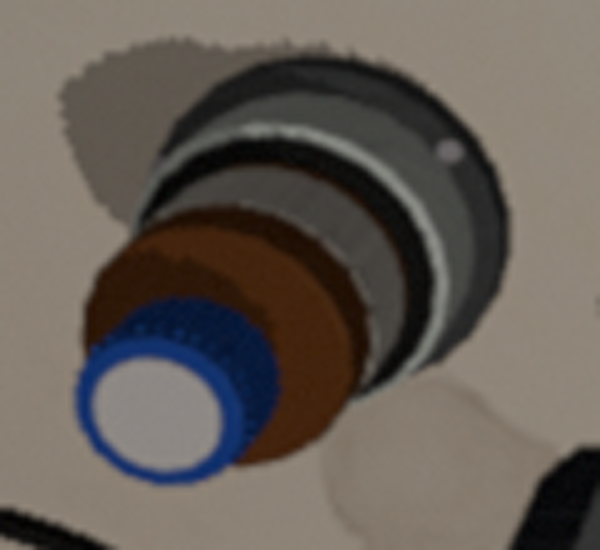

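```bash
python3 - <<'E'
from h import *
import pickle
C3,d3,_=pickle.load(open("w3.pkl","rb"));C2,d2,_=pickle.load(open("w2.pkl","rb"))
f=lambda x,y,x0,y0:(x0+(x+.5)/5-.5,y0+(y+.5)/5-.5)
p3=f(265,420,210,150);p2=f(157,413,80,190)
print(p3,p2,atz(C3,*p3,.0955),atz(C2,*p2,.0955))
print(depthpt(C3,*p3,d3[int(p3[1]),int(p3[0])]))
print(tri([ray(C3,*p3),ray(C2,*p2)]))
Ct=cam("top");Cs=cam("scene")
pt=(200+357/4.5-.4,180+96/4.5-.4);ps=(130+629/4.2-.4,140+246/4.2-.4)
print(atz(Ct,*pt,.0955),atz(Cs,*ps,.0955),tri([ray(C3,*p3),ray(C2,*p2),ray(Ct,*pt),ray(Cs,*ps)]))
ps3=f(271.5,350,210,150);print("shoulder",atz(C3,*ps3,.07))
l=atz(C3,*f(168,415,210,150),.0955);r=atz(C3,*f(364,415,210,150),.0955);print("cap w",np.linalg.norm(l-r),(l+r)/2)
l=atz(C3,*f(125,350,210,150),.066);r=atz(C3,*f(418,350,210,150),.066);print("bottle w",np.linalg.norm(l-r),(l+r)/2)
# puller handle top in w3, approx centre
print("puller check",atz(C3,355,15,.11), proj(C3,[.4523,.0057,.11]), proj(C3,[.4541,.0038,.11]))
E
```

```text
(262.6, 233.6) (111.0, 272.2) [ 0.6083 -0.089   0.0955] [ 0.608  -0.0893  0.0955]
[ 0.6082 -0.089   0.0958]
(array([ 0.6087, -0.0893,  0.0945]), [np.float64(0.00014764783037039852), np.float64(0.00014764783037038418)])
[ 0.6096 -0.0912  0.0955] [ 0.6083 -0.0916  0.0955] (array([ 0.6096, -0.09  ,  0.0931]), [np.float64(0.0006780708580564924), np.float64(0.00035787727256239067), np.float64(0.0012457620644748086), np.float64(0.0003947156670713893)])
shoulder [ 0.6053 -0.0886  0.07  ]
cap w 0.033403168923042396 [ 0.6074 -0.0887  0.0955]
bottle w 0.05454199101078686 [ 0.6067 -0.0891  0.066 ]
puller check [0.4582 0.0023 0.11  ] [359.3256   3.9712] [356.709    7.5806]
```

Cap centre is ≈(0.608, −0.089), top z≈0.0945–0.0958 from two wrist views, the top camera agreeing within 2 mm. Now I'll go back above the puller.

```bash
python3 - <<'E'
from h import *
plan([.4525,0.0053,.15],125)
E
```

```text
R [[-0.001, 0.168, 0.986], [0.001, 0.986, -0.168], [-1.0, 0.0, -0.001]] tooly 80.34
offset [  8.06   5.04 -13.66] yaw -44.66442158649306 j6 -4.9
```

Call:
{"fn": "servo_tool", "kwargs": {"increments": [{"offset": [0.5,1,-2.5],"yaw": -8},{"offset": [1,2,-5],"yaw": -16},{"offset": [2,3,-7.5],"yaw": -24},{"offset": [3.5,4,-10],"yaw": -32},{"offset": [5,5,-12.5],"yaw": -40},{"offset": [7,5,-13.7],"yaw": -44.7},{"offset": [8,5,-13.7],"yaw": -44.7},{"offset": [8,5,-13.7],"yaw": -44.7}]}}

```text
clock: 3.5
tcp_pos: [0.4522, 0.0047, 0.1498]
orientation: [0.674, -0.211, 0.675, 0.212]
wrist_force: [0.5, -0.2, 0.7]
finger_gap: 0.0514
```

```bash
python3 snap.py wrist w4; python3 - <<'E'
from h import *
plan([.4525,0.0053,.061],125)
E
```

```text
3.5 [0.4522 0.0047 0.1498] 0.05137318415764296
R [[0.001, -0.571, 0.821], [-0.0, 0.821, 0.571], [-1.0, -0.0, 0.0]] tooly 124.82
offset [ 8.96  0.14 -0.02] yaw -0.17641896895781883 j6 -44.4
```

View pics/w4.png

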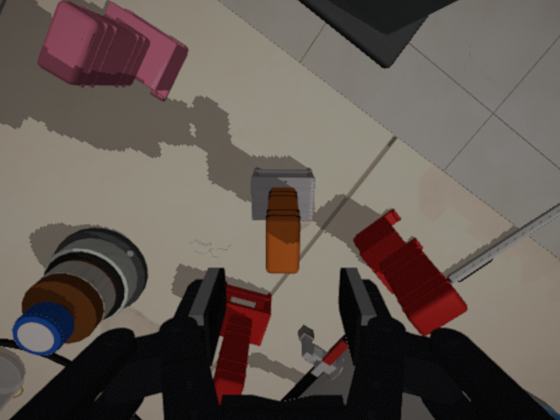

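```bash
python3 - <<'E'
from h import *
i=cv2.imread("pics/w4.png"); crop(i,235,160,345,280,5,"pics/w4c.png")
E
```

```text
(no output)
```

View pics/w4c.png

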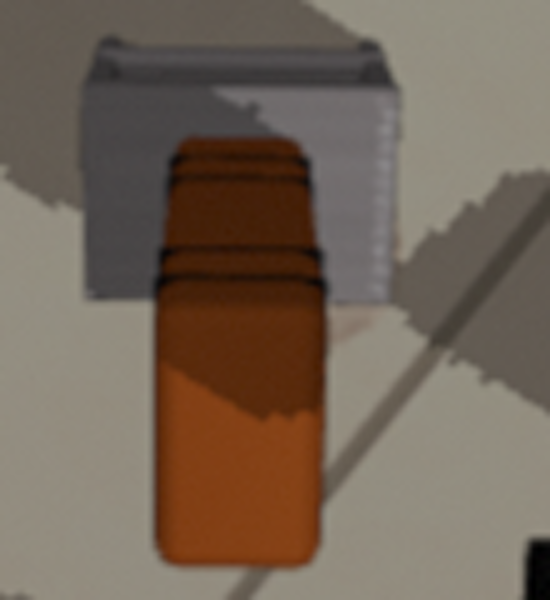

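```bash
python3 - <<'E'
from h import *
import pickle
C,d,st=pickle.load(open("w4.pkl","rb"))
f=lambda x,y:(235+(x+.5)/5-.5,160+(y+.5)/5-.5)
P=np.array([atz(C,*f(*q),.11) for q in [(155,566),(322,566),(325,289),(156,289)]]);print(P.mean(0))
for a,b in [(0,1),(1,2),(2,3),(3,0)]:
    v=P[b]-P[a];print(np.linalg.norm(v),np.degrees(np.arctan2(v[1],v[0])))
Q=np.array([atz(C,*f(*q),.036) for q in [(85,87),(396,87),(391,300),(87,297)]]);print(Q.mean(0))
for a,b in [(0,1),(1,2),(2,3),(3,0)]:
    v=Q[b]-Q[a];print(np.linalg.norm(v),np.degrees(np.arctan2(v[1],v[0])))
R=Rq(st["orientation"]);print("rel in tool mm",R.T@(P.mean(0)-st["tcp_pos"])*1000, R.T@(Q.mean(0)-st["tcp_pos"])*1000)
print(depthpt(C,283,240,d[240,283]),depthpt(C,265,200,d[200,265]))
E
```

```text
[0.4518 0.0055 0.11  ]
0.019501873522951456 124.84628906939207
0.03452811562938147 -144.78335631778626
0.018649241647421707 -55.14895404913144
0.03453158328679255 33.80183504146649
[0.4477 0.0028 0.036 ]
0.04641445634314982 124.85419745489405
0.03400668046683716 35.24463237679657
0.04728284131899192 -55.75373408794541
0.033510208009743886 -146.22986544895684
rel in tool mm [39.7643  0.8752  0.1215] [113.7675   0.9867  -4.7116]
[0.4488 0.0038 0.1094] [ 0.4568 -0.0073  0.034 ]
```

Aligned to under 1 mm. The handle centre is (0.4518, 0.0055) and the top is 34.5 × 19 mm at z≈0.109. I'll descend now and then close.

Call:
{"fn": "servo_tool", "kwargs": {"increments": [{"offset": [1.5,0.1,0],"yaw": 0},{"offset": [3,0.1,0],"yaw": 0},{"offset": [4.5,0.1,0],"yaw": 0},{"offset": [6,0.1,0],"yaw": 0},{"offset": [7.5,0.1,0],"yaw": 0},{"offset": [8.5,0.1,0],"yaw": 0},{"offset": [8.9,0.1,0],"yaw": 0},{"offset": [8.9,0.1,0],"yaw": 0}], "claw": 0.6}}

```text
clock: 4.35
tcp_pos: [0.453, 0.0048, 0.0613]
orientation: [0.675, -0.212, 0.675, 0.212]
wrist_force: [0.2, 0.4, -0.1]
finger_gap: 0.0516
```

Call:
{"fn": "servo_tool", "kwargs": {"increments": [{"offset": [0,0,0],"yaw": 0},{"offset": [0,0,0],"yaw": 0},{"offset": [0,0,0],"yaw": 0},{"offset": [0,0,0],"yaw": 0},{"offset": [0,0,0],"yaw": 0},{"offset": [0,0,0],"yaw": 0},{"offset": [0,0,0],"yaw": 0},{"offset": [0,0,0],"yaw": 0}], "claw": 0.0, "force": 80}}

```text
clock: 5.15
tcp_pos: [0.4532, 0.005, 0.0621]
orientation: [0.675, -0.212, 0.674, 0.212]
wrist_force: [-1.4, -0.1, 5.7]
finger_gap: 0.0187
```

```bash
python3 - <<'E'
from h import *
print(env.get_state())
plan([.4525,0.0053,.061],125)
E
```

```text
{'clock': 5.15, 'joint_pos': array([-0.1665,  0.2086, -0.5392,  0.8215,  0.0002, -0.7755]), 'qvel': array([-0.0007,  0.0013,  0.0011,  0.0011, -0.0004, -0.0002]), 'tau': array([ -0.3863, -34.4103,  23.475 ,  -0.5067,  -0.1106,   0.0037]), 'tcp_pos': array([0.4532, 0.005 , 0.0621]), 'orientation': array([ 0.6751, -0.2122,  0.6741,  0.2118]), 'wrist_force': array([-1.3622, -0.1073,  5.7277]), 'ft_torque': array([0.0672, 0.1686, 0.0262]), 'finger_gap': 0.018691269343916104}
R [[0.001, -0.572, 0.82], [-0.0, 0.82, 0.572], [-1.0, -0.001, 0.001]] tooly 124.89
offset [ 0.11  0.06 -0.04] yaw -0.10929147575677689 j6 -44.4
```

Gripped, gap 18.7 mm. I'll take the puller's underside as TCP z − 0.062 from this. Next is a straight lift and a check.

Call:
{"fn": "servo_tool", "kwargs": {"increments": [{"offset": [-0.5,0,0],"yaw": 0},{"offset": [-1.5,0,0],"yaw": 0},{"offset": [-3,0,0],"yaw": 0},{"offset": [-4.5,0,0],"yaw": 0},{"offset": [-6,0,0],"yaw": 0},{"offset": [-7.5,0,0],"yaw": 0},{"offset": [-8.5,0,0],"yaw": 0},{"offset": [-8.5,0,0],"yaw": 0}]}}

```text
clock: 5.95
tcp_pos: [0.4536, 0.0048, 0.1477]
orientation: [0.675, -0.212, 0.674, 0.212]
wrist_force: [0.7, -0.6, -3.2]
finger_gap: 0.0193
```

```bash
python3 snap.py wrist w5; python3 snap.py scene s5;  python3 - <<'E'
from h import *
print(env.get_state())
plan([.544,-0.078,.15],80)
i=cv2.imread("pics/w5.png"); crop(i,220,160,350,330,4,"pics/w5c.png")
i=cv2.imread("pics/s5.png"); crop(i,110,120,250,240,5,"pics/s5c.png")
E
```

```text
5.95 [0.4536 0.0048 0.1477] 0.019270879088716854
6.0 [0.453  0.0049 0.1468] 0.019144992478954872
{'clock': 6.05, 'joint_pos': array([-0.1667,  0.1252, -0.4095,  1.0362,  0.0001, -0.7755]), 'qvel': array([ 0.0014,  0.0095, -0.0164, -0.0034,  0.0002, -0.0007]), 'tau': array([  0.003 , -37.2977,  29.6874,   0.0066,  -0.0001,   0.0001]), 'tcp_pos': array([0.4525, 0.005 , 0.1461]), 'orientation': array([ 0.6746, -0.2119,  0.6746,  0.212 ]), 'wrist_force': array([-0.5377,  0.1192, -4.2489]), 'ft_torque': array([-0.1041,  0.0007,  0.0259]), 'finger_gap': 0.01926242678494235}
R [[-0.0, -0.572, 0.82], [0.0, 0.82, 0.572], [-1.0, 0.0, -0.0]] tooly 124.88
offset [ -0.39 -12.04   2.76] yaw 44.88378829311884 j6 -44.4
```

View pics/w5.png

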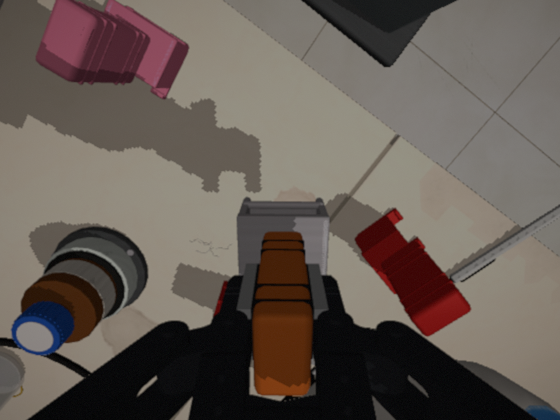

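View pics/w5c.png

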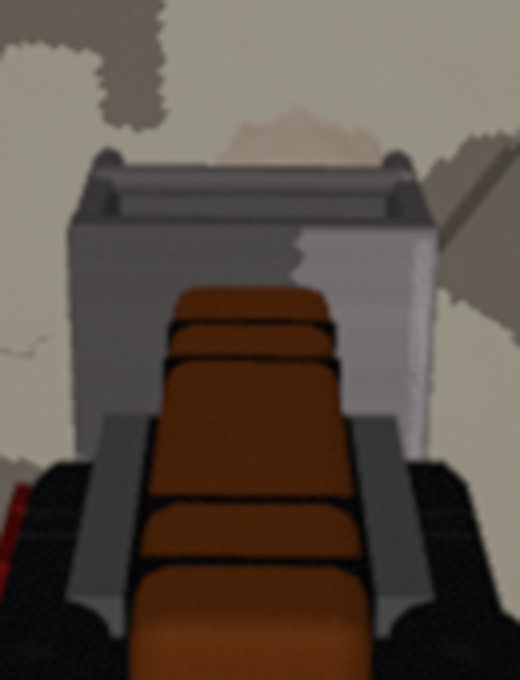

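View pics/s5c.png

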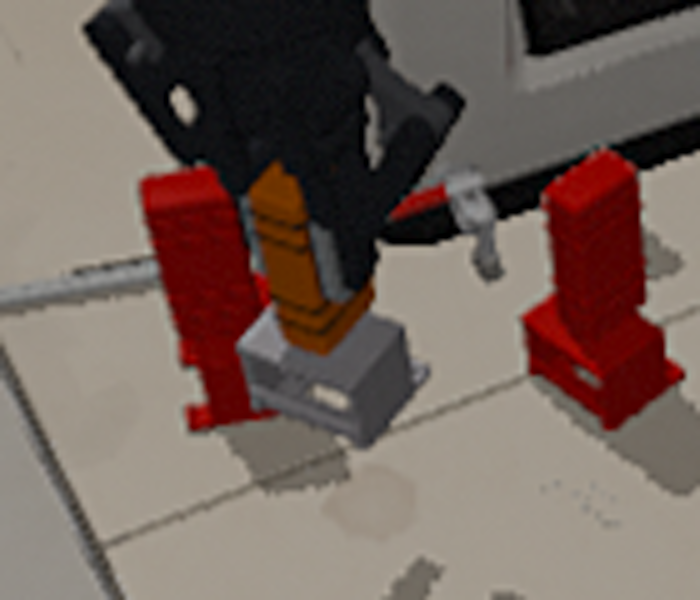

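```bash
python3 - <<'E'
from h import *
import pickle
C,d,st=pickle.load(open("w5.pkl","rb"))
f=lambda x,y:(220+(x+.5)/4-.5,160+(y+.5)/4-.5)
R=Rq(st["orientation"]);t=st["tcp_pos"]
# camera in tool frame
T=np.eye(4);T[:3,:3]=R.T@C[3][:3,:3];T[:3,3]=R.T@(C[3][:3,3]-t);Ct=(C[0],C[1],C[2],T)
def atx(u,v,x):
    o,dd=ray(Ct,u,v);return (o+dd*(x-o[0])/dd[0])*1000
print("cam",T)
for n,q,h in [("roof bl",(70,228),36),("roof br",(437,228),36),("roof l",(78,440),36),("roof r",(428,440),36),("hand base l",(177,292),36),("hand base r",(328,292),36),("back l",(105,168),16),("back r",(400,168),16),("h top l",(131,600),110),("h top r",(371,600),110)]:
    print(n,atx(*f(*q),.0621-h/1000))
# depth-based heights on roof along the x
for (x,y) in [(130,240),(130,300),(130,400),(390,240),(390,300),(390,400)]:
    u,v=map(int,f(x,y)); o,dd=ray(Ct,u,v); print((u,v),(o+dd*d[v,u])*1000)
for v in (275,285,300,320,350,380): 
    u=282; o,dd=ray(Ct,u,v); print("handle",(o+dd*d[v,u])*1000)
E
```

```text
cam [[ 0.0003  0.3282 -0.9446 -0.1421]
 [ 1.     -0.0005  0.0002  0.0006]
 [-0.0004 -0.9446 -0.3282 -0.0853]
 [ 0.      0.      0.      1.    ]]
roof bl [ 26.1    -22.3014 -22.6754]
roof br [ 26.1     24.4829 -22.6998]
roof l [ 26.1    -22.4869   7.7613]
roof r [26.1    24.6136  7.7339]
hand base l [ 26.1     -8.8065 -13.8379]
hand base r [ 26.1     10.754  -13.8484]
back l [ 46.1    -19.7345 -24.2263]
back r [ 46.1     21.7234 -24.2472]
h top l [-47.9     -8.7123 -19.0063]
h top r [-47.9     10.172  -19.0183]
(252, 219) [ 26.4087 -14.7798 -21.267 ]
(252, 234) [ 27.1234 -15.0762 -12.6216]
(252, 259) [ 27.2904 -15.4933   2.0006]
(317, 219) [ 27.3374  18.6023 -20.9315]
(317, 234) [ 26.7695  18.8179 -12.7918]
(317, 259) [26.4638 19.2629  1.5549]
handle [-21.1236   0.6028 -16.02  ]
handle [-28.4511   0.6057 -16.0291]
handle [-37.2064   0.6093 -15.4113]
handle [-46.819    0.6135 -14.3242]
handle [-46.7795   0.6179  -2.4077]
handle [-46.9637   0.6228  10.1418]
```

The mouth faces +tool z (lip at s5c (425,372)), and the puller hangs straight. The wrist camera reads about 1 mm too far in tool y, because the held puller should read 0. Corrected cap centre is therefore (0.608, −0.090). Now I'll move to the stand-off.

```bash
python3 - <<'E'
from h import *
plan([.549,-0.0796,.148],80)
E
```

```text
R [[-0.0, -0.572, 0.82], [0.0, 0.82, 0.572], [-1.0, 0.0, -0.0]] tooly 124.88
offset [ -0.19 -12.46   3.08] yaw 44.88378829311884 j6 -44.4
```

Call:
{"fn": "servo_tool", "kwargs": {"increments": [{"offset": [0,-1.5,0.4],"yaw": 5},{"offset": [-0.1,-3.5,0.9],"yaw": 12},{"offset": [-0.2,-5.5,1.4],"yaw": 19},{"offset": [-0.2,-7.5,1.9],"yaw": 26},{"offset": [-0.2,-9.5,2.4],"yaw": 33},{"offset": [-0.2,-11,2.8],"yaw": 40},{"offset": [-0.2,-12,3],"yaw": 43.5},{"offset": [-0.2,-12.5,3.1],"yaw": 44.9}]}}

```text
clock: 6.85
tcp_pos: [0.5495, -0.0803, 0.1468]
orientation: [0.704, 0.063, 0.705, -0.062]
wrist_force: [0.8, 0.1, -3.5]
finger_gap: 0.0191
```

```bash
python3 snap.py wrist w6; python3 snap.py scene s6;  python3 - <<'E'
from h import *
s=env.get_state();print(s["tcp_pos"],s["wrist_force"],s["qvel"])
plan([.549,-0.0796,.1327],80)
i=cv2.imread("pics/s6.png"); crop(i,190,130,330,250,5,"pics/s6c.png")
E
```

```text
6.85 [ 0.5495 -0.0803  0.1468] 0.019122734161969406
6.9 [ 0.5498 -0.0806  0.147 ] 0.019071702945313462
[ 0.5493 -0.08    0.1472] [ 0.1191 -0.1005 -4.7451] [ 0.0109 -0.0197 -0.0154  0.0109  0.0046 -0.0157]
R [[-0.002, 0.174, 0.985], [0.001, 0.985, -0.174], [-1.0, 0.0, -0.002]] tooly 79.99
offset [ 1.45  0.04 -0.03] yaw -0.01358914336185535 j6 -6.6
```

View pics/w6.png

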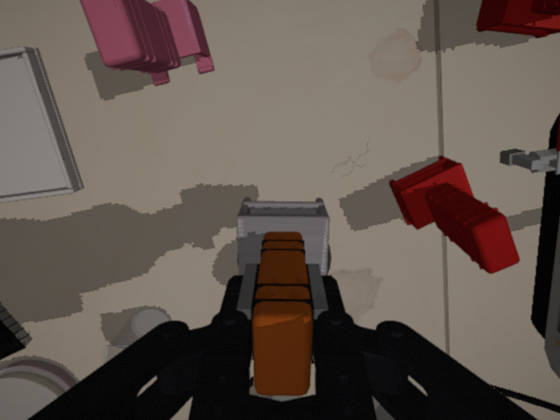

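View pics/s6c.png

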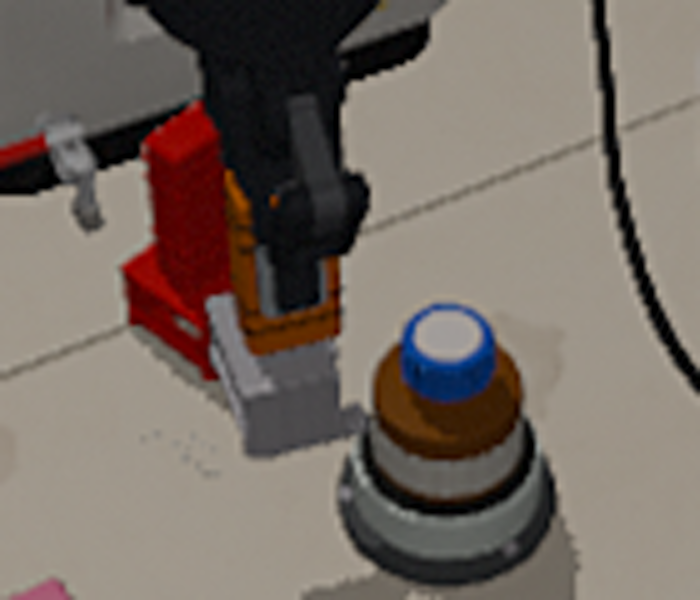

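Call:
{"fn": "servo_tool", "kwargs": {"increments": [{"offset": [0.3,0,0],"yaw": 0},{"offset": [0.7,0,0],"yaw": 0},{"offset": [1.1,0,0],"yaw": 0},{"offset": [1.4,0,0],"yaw": 0},{"offset": [1.45,0,0],"yaw": 0},{"offset": [1.45,0,0],"yaw": 0},{"offset": [1.45,0,0],"yaw": 0},{"offset": [1.45,0,0],"yaw": 0}]}}

```text
clock: 7.75
tcp_pos: [0.5497, -0.0799, 0.134]
orientation: [0.705, 0.062, 0.704, -0.062]
wrist_force: [0.9, -0.0, -4.0]
finger_gap: 0.0194
```

```bash
cat > st.py <<'E'
from h import *
s=env.get_state();R=Rq(s["orientation"]);a=np.array([.608,-.090,.1321])
u=np.array([np.cos(np.radians(-10)),np.sin(np.radians(-10))]);w=np.array([-u[1],u[0]])
r=(s["tcp_pos"]-a)
print("t",round(s["clock"],2),"tcp",s["tcp_pos"],"along mm",(r[:2]@u*1e3).round(2),"lat mm",(r[:2]@w*1e3).round(2),"under-shoulder mm",(r[2]*1e3).round(2))
F=s["wrist_force"];print("F along",(F[:2]@u).round(2),"lat",(F[:2]@w).round(2),"z",F[2].round(2),"tq",s["ft_torque"],"toolx",R[:,0],"tooly",np.degrees(np.arctan2(R[1,1],R[0,1])).round(2),"gap",s["finger_gap"])
E
python3 st.py
```

```text
t 7.75 tcp [ 0.5497 -0.0799  0.134 ] along mm -59.15 lat mm -0.13 under-shoulder mm 1.91
F along 0.85 lat 0.1 z -3.99 tq [ 0.0035 -0.043   0.0503] toolx [ 0.0005 -0.     -1.    ] tooly 79.99 gap 0.019444351868647698
```

```bash
cat > avg.py <<'E'
from h import *
import sys
L=[];F=[]
for i in range(int(sys.argv[1]) if len(sys.argv)>1 else 8):
    s=env.get_state();L.append(s["tcp_pos"]);F.append(s["wrist_force"]);env.read_camera("top")
L=np.array(L);F=np.array(F)
a=np.array([.608,-.090,.1321]);u=np.array([np.cos(np.radians(-10)),np.sin(np.radians(-10))]);w=np.array([-u[1],u[0]])
r=L-a
print("t",env.get_state()["clock"],"tcp mean",L.mean(0),"std",L.std(0),"\nalong",(r[:,:2]@u).mean()*1e3,"lat",(r[:,:2]@w).mean()*1e3,"z",r[:,2].mean()*1e3,"\nF along",(F[:,:2]@u).round(1),(F[:,:2]@u).mean(),"lat",(F[:,:2]@w).mean(),"Fz",F[:,2].round(1),F[:,2].mean())
E
python3 avg.py
```

```text
t 8.15 tcp mean [ 0.5496 -0.0798  0.1339] std [0.0001 0.     0.0001] 
along -59.247352860397314 lat -0.14030753919854816 z 1.798665421245061 
F along [ 0.8  1.   0.1  0.5 -0.3 -0.1  0.6  0.8] 0.4477240169119833 lat -0.09902039767445969 Fz [-4.  -3.3 -3.8 -3.2 -2.5 -3.5 -2.7 -2.6] -3.1944084890180626
```

Call:
{"fn": "servo_tool", "kwargs": {"increments": [{"offset": [0.11,0.01,0],"yaw": 0},{"offset": [0.11,0.01,0.2],"yaw": 0},{"offset": [0.11,0.01,0.5],"yaw": 0},{"offset": [0.11,0.01,0.8],"yaw": 0},{"offset": [0.11,0.01,1.1],"yaw": 0},{"offset": [0.11,0.01,1.4],"yaw": 0},{"offset": [0.11,0.01,1.6],"yaw": 0},{"offset": [0.11,0.01,1.6],"yaw": 0}]}}

```text
clock: 8.95
tcp_pos: [0.5657, -0.0826, 0.1326]
orientation: [0.704, 0.062, 0.704, -0.062]
wrist_force: [-0.7, 0.2, -3.5]
finger_gap: 0.019
```

```bash
python3 avg.py; python3 snap.py scene s7; python3 - <<'E'
from h import *
i=cv2.imread("pics/s7.png"); crop(i,210,130,330,250,5,"pics/s7c.png")
E
```

```text
t 9.35 tcp mean [ 0.5653 -0.0825  0.1326] std [0.0002 0.     0.    ] 
along -43.37604473468296 lat -0.009477035878891931 z 0.5470047234673037 
F along [-0.7  0.6  1.  -0.5  0.2  0.2 -0.5  0.6] 0.12500930849620778 lat -0.15646731269871875 Fz [-3.5 -2.8 -3.8 -2.3 -3.6 -3.7 -3.8 -2.8] -3.268768726694545
9.35 [ 0.5652 -0.0825  0.1327] 0.019240682273599145
```

View pics/s7c.png

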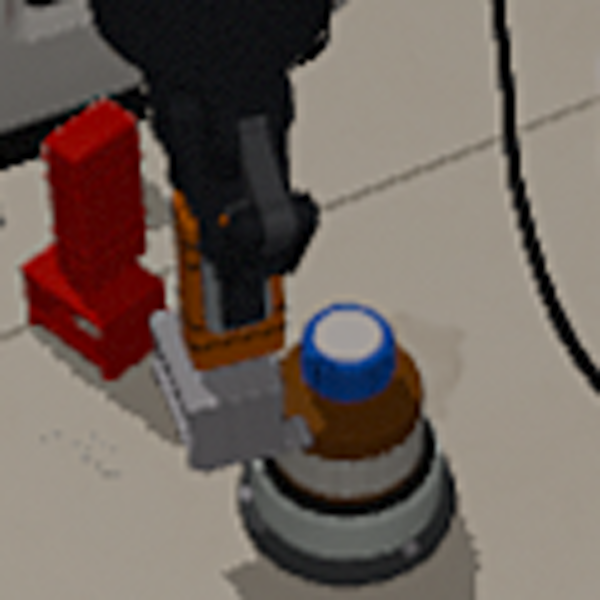

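No contact force yet and the lips are over the shoulder's edge (s7c (300,432)). I'll advance under the skirt slowly.

Call:
{"fn": "servo_tool", "kwargs": {"increments": [{"offset": [0,0,0.1],"yaw": 0},{"offset": [0,0,0.25],"yaw": 0},{"offset": [0,0,0.4],"yaw": 0},{"offset": [0,0,0.55],"yaw": 0},{"offset": [0,0,0.7],"yaw": 0},{"offset": [0,0,0.8],"yaw": 0},{"offset": [0,0,0.8],"yaw": 0},{"offset": [0,0,0.8],"yaw": 0}]}}

```text
clock: 10.2
tcp_pos: [0.5732, -0.0839, 0.1326]
orientation: [0.704, 0.062, 0.704, -0.062]
wrist_force: [0.3, 0.8, -2.9]
finger_gap: 0.0189
```

```bash
python3 avg.py 5
```

```text
t 10.45 tcp mean [ 0.5731 -0.0839  0.1327] std [0. 0. 0.] 
along -35.402811979182616 lat -0.010606847435733587 z 0.5540115688256408 
F along [ 0.1 -0.9  0.2 -0.  -0.1] -0.13676796657310356 lat 0.24376245541275904 Fz [-2.9 -4.1 -3.5 -3.3 -3.2] -3.4167068580138547
```

Call:
{"fn": "servo_tool", "kwargs": {"increments": [{"offset": [0,0,0.2],"yaw": 0},{"offset": [0,0,0.5],"yaw": 0},{"offset": [0,0,0.8],"yaw": 0},{"offset": [0,0,1.1],"yaw": 0},{"offset": [0,0,1.4],"yaw": 0},{"offset": [0,0,1.6],"yaw": 0},{"offset": [0,0,1.6],"yaw": 0},{"offset": [0,0,1.6],"yaw": 0}]}}

```text
clock: 11.25
tcp_pos: [0.5889, -0.0866, 0.1326]
orientation: [0.704, 0.062, 0.704, -0.062]
wrist_force: [-0.6, 0.0, -3.5]
finger_gap: 0.0193
```

```bash
python3 avg.py 5
```

```text
t 11.5 tcp mean [ 0.5888 -0.0866  0.1326] std [0. 0. 0.] 
along -19.47540342193948 lat 0.006964443825961231 z 0.5277862218679097 
F along [-0.5 -0.1 -0.6 -0.8  0.4] -0.32402006283592205 lat 0.34525538297041736 Fz [-3.5 -3.  -3.3 -4.4 -3.3] -3.500347796232912
```

Call:
{"fn": "servo_tool", "kwargs": {"increments": [{"offset": [0,0,0.2],"yaw": 0},{"offset": [0,0,0.5],"yaw": 0},{"offset": [0,0,0.8],"yaw": 0},{"offset": [0,0,1.1],"yaw": 0},{"offset": [0,0,1.3],"yaw": 0},{"offset": [0,0,1.5],"yaw": 0},{"offset": [0,0,1.5],"yaw": 0},{"offset": [0,0,1.5],"yaw": 0}]}}

```text
clock: 12.3
tcp_pos: [0.6037, -0.0892, 0.1326]
orientation: [0.704, 0.062, 0.704, -0.062]
wrist_force: [-0.6, 0.2, -3.2]
finger_gap: 0.0196
```

```bash
python3 avg.py 5
```

```text
t 12.55 tcp mean [ 0.6036 -0.0892  0.1326] std [0. 0. 0.] 
along -4.453150513591786 lat -0.014964676500557899 z 0.5402087697526481 
F along [-0.6 -0.7  0.7 -0.1 -0.1] -0.1696784082153265 lat 0.19668158416715964 Fz [-3.2 -3.9 -3.2 -3.  -3.6] -3.3876088024710342
```

Call:
{"fn": "servo_tool", "kwargs": {"increments": [{"offset": [0,0,0.05],"yaw": 0},{"offset": [0,0,0.1],"yaw": 0},{"offset": [0,0,0.15],"yaw": 0},{"offset": [0,0,0.2],"yaw": 0},{"offset": [0,0,0.25],"yaw": 0},{"offset": [0,0,0.25],"yaw": 0},{"offset": [0,0,0.25],"yaw": 0},{"offset": [0,0,0.25],"yaw": 0}]}}

```text
clock: 13.35
tcp_pos: [0.6062, -0.0897, 0.1327]
orientation: [0.704, 0.062, 0.704, -0.062]
wrist_force: [0.6, 0.5, -3.3]
finger_gap: 0.0196
```

```bash
python3 avg.py 4
```

```text
t 13.55 tcp mean [ 0.6062 -0.0897  0.1327] std [0. 0. 0.] 
along -1.8605835816383225 lat -0.01975574213327892 z 0.5715105675854065 
F along [ 0.5 -1.3 -0.3  0.3] -0.204903443027789 lat 0.2924656392991908 Fz [-3.3 -3.2 -3.2 -3.4] -3.2665669966841455
```

Call:
{"fn": "servo_tool", "kwargs": {"increments": [{"offset": [0,0,0.03],"yaw": 0},{"offset": [0,0,0.06],"yaw": 0},{"offset": [0,0,0.09],"yaw": 0},{"offset": [0,0,0.12],"yaw": 0},{"offset": [0,0,0.15],"yaw": 0},{"offset": [0,0,0.15],"yaw": 0},{"offset": [0,0,0.15],"yaw": 0},{"offset": [0,0,0.15],"yaw": 0}]}}

```text
clock: 14.35
tcp_pos: [0.6075, -0.09, 0.1326]
orientation: [0.704, 0.062, 0.704, -0.062]
wrist_force: [-0.3, 0.3, -3.5]
finger_gap: 0.019
```

```bash
python3 avg.py 4
```

```text
t 14.55 tcp mean [ 0.6075 -0.09    0.1326] std [0. 0. 0.] 
along -0.4669954909016342 lat -0.035884784831234126 z 0.5255550275474543 
F along [-0.3 -0.5 -1.  -1.1] -0.7263058421669133 lat 0.014135249620147769 Fz [-3.5 -3.  -3.3 -2.9] -3.1675400633241555
```

Call:
{"fn": "servo_tool", "kwargs": {"increments": [{"offset": [0,0,0.02],"yaw": 0},{"offset": [0,0,0.04],"yaw": 0},{"offset": [0,0,0.06],"yaw": 0},{"offset": [0,0,0.08],"yaw": 0},{"offset": [0,0,0.1],"yaw": 0},{"offset": [0,0,0.1],"yaw": 0},{"offset": [0,0,0.1],"yaw": 0},{"offset": [0,0,0.1],"yaw": 0}]}}

```text
clock: 15.35
tcp_pos: [0.6081, -0.09, 0.1324]
orientation: [0.704, 0.062, 0.705, -0.062]
wrist_force: [-4.6, 0.6, -2.0]
finger_gap: 0.0197
```

```bash
python3 avg.py 4
```

```text
t 15.55 tcp mean [ 0.6081 -0.09    0.1325] std [0. 0. 0.] 
along 0.11304248310932209 lat -0.0022106659037183537 z 0.3559455974298867 
F along [-4.6 -3.7 -5.6 -4.6] -4.631857176278774 lat -0.19139943482940613 Fz [-2.  -2.5 -1.8 -2.6] -2.2043441371698256
```

Throat contact: about 4.6 N along the slot at the expected position (along ≈0.1 mm, lateral ≈0). I'll take a quick look before pulling.

```bash
python3 snap.py scene s8; python3 - <<'E'
from h import *
i=cv2.imread("pics/s8.png"); crop(i,220,130,340,250,5,"pics/s8c.png")
E
```

```text
15.55 [ 0.6081 -0.09    0.1325] 0.01882923110692623
```

View pics/s8c.png

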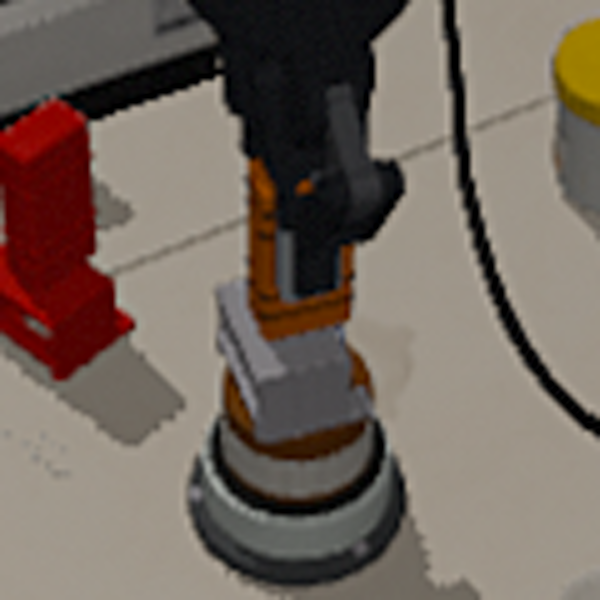

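The stirrup is centred over the bottle and the cap sits inside it (s8c (300,390)). Pulling up slowly.

Call:
{"fn": "servo_tool", "kwargs": {"increments": [{"offset": [-0.05,0,0],"yaw": 0},{"offset": [-0.1,0,0],"yaw": 0},{"offset": [-0.15,0,0],"yaw": 0},{"offset": [-0.2,0,0],"yaw": 0},{"offset": [-0.25,0,0],"yaw": 0},{"offset": [-0.3,0,0],"yaw": 0},{"offset": [-0.35,0,0],"yaw": 0},{"offset": [-0.4,0,0],"yaw": 0}]}}

```text
clock: 16.4
tcp_pos: [0.6082, -0.0899, 0.1362]
orientation: [0.704, 0.062, 0.705, -0.062]
wrist_force: [-4.6, 1.3, -7.3]
finger_gap: 0.0192
```

```bash
python3 avg.py 3
```

```text
t 16.55 tcp mean [ 0.6082 -0.0899  0.1363] std [0. 0. 0.] 
along 0.14991929968891712 lat 0.10723631858486088 z 4.158755527810374 
F along [-4.7 -4.7 -5.4] -4.936126890415121 lat 0.043880133901744243 Fz [-7.3 -7.1 -6.5] -6.94707258386699
```

Call:
{"fn": "servo_tool", "kwargs": {"increments": [{"offset": [-0.04,0,0],"yaw": 0},{"offset": [-0.08,0,0],"yaw": 0},{"offset": [-0.12,0,0],"yaw": 0},{"offset": [-0.16,0,0],"yaw": 0},{"offset": [-0.2,0,0],"yaw": 0},{"offset": [-0.24,0,0],"yaw": 0},{"offset": [-0.28,0,0],"yaw": 0},{"offset": [-0.3,0,0],"yaw": 0}]}}

```text
clock: 17.35
tcp_pos: [0.6081, -0.0899, 0.1388]
orientation: [0.704, 0.062, 0.705, -0.062]
wrist_force: [-4.1, 1.6, -15.7]
finger_gap: 0.0193
```

```bash
python3 avg.py 3
```

```text
t 17.5 tcp mean [ 0.6081 -0.0899  0.1388] std [0. 0. 0.] 
along 0.07518659396264386 lat 0.10569542105193815 z 6.7363429409998306 
F along [-4.3 -4.8 -4.5] -4.516341261831443 lat 0.7199257997867003 Fz [-15.7 -15.9 -15.2] -15.621154796871863
```

Call:
{"fn": "servo_tool", "kwargs": {"increments": [{"offset": [-0.03,0,0],"yaw": 0},{"offset": [-0.06,0,0],"yaw": 0},{"offset": [-0.09,0,0],"yaw": 0},{"offset": [-0.12,0,0],"yaw": 0},{"offset": [-0.15,0,0],"yaw": 0},{"offset": [-0.18,0,0],"yaw": 0},{"offset": [-0.21,0,0],"yaw": 0},{"offset": [-0.21,0,0],"yaw": 0}]}}

```text
clock: 18.3
tcp_pos: [0.6082, -0.0902, 0.143]
orientation: [0.704, 0.062, 0.704, -0.062]
wrist_force: [-7.5, 2.0, -10.0]
finger_gap: 0.0192
```

```bash
python3 avg.py 3
```

```text
t 18.45 tcp mean [ 0.6082 -0.0902  0.143 ] std [0. 0. 0.] 
along 0.25869621532770837 lat -0.14554074684206322 z 10.901415145216124 
F along [-7.8 -7.7 -7.5] -7.662757329581624 lat 0.1788926143313595 Fz [-10.  -10.1  -9.7] -9.917267740461773
```

The cap popped: z rose 4.2 mm for a 2.1 mm command, after a pull of less than about 16–19 N. Throat friction remains, so I'll ease the sideways push and keep lifting.

Call:
{"fn": "servo_tool", "kwargs": {"increments": [{"offset": [0,0,-0.04],"yaw": 0},{"offset": [-0.03,0,-0.08],"yaw": 0},{"offset": [-0.1,0,-0.08],"yaw": 0},{"offset": [-0.2,0,-0.08],"yaw": 0},{"offset": [-0.3,0,-0.08],"yaw": 0},{"offset": [-0.4,0,-0.08],"yaw": 0},{"offset": [-0.5,0,-0.08],"yaw": 0},{"offset": [-0.5,0,-0.08],"yaw": 0}]}}

```text
clock: 19.25
tcp_pos: [0.6081, -0.0903, 0.1488]
orientation: [0.705, 0.061, 0.704, -0.062]
wrist_force: [-7.4, 1.4, -8.4]
finger_gap: 0.0194
```

```bash
python3 avg.py 3
```

```text
t 19.4 tcp mean [ 0.6081 -0.0903  0.1488] std [0. 0. 0.] 
along 0.194199199814868 lat -0.2510680366696906 z 16.727605859270867 
F along [-7.6 -8.7 -6.4] -7.568186731748504 lat -0.22473953234965635 Fz [-8.4 -7.1 -6.8] -7.438205674776811
```

Call:
{"fn": "servo_tool", "kwargs": {"increments": [{"offset": [0,0,-0.03],"yaw": 0},{"offset": [0,0,-0.06],"yaw": 0},{"offset": [0,0,-0.09],"yaw": 0},{"offset": [0,0,-0.09],"yaw": 0},{"offset": [-0.05,0,-0.09],"yaw": 0},{"offset": [-0.1,0,-0.09],"yaw": 0},{"offset": [-0.1,0,-0.09],"yaw": 0},{"offset": [-0.1,0,-0.09],"yaw": 0}]}}

```text
clock: 20.2
tcp_pos: [0.6079, -0.0903, 0.15]
orientation: [0.706, 0.061, 0.703, -0.062]
wrist_force: [-6.7, 1.6, -7.4]
finger_gap: 0.019
```

```bash
python3 avg.py 3; python3 st.py; python3 snap.py scene s9; python3 - <<'E'
from h import *
i=cv2.imread("pics/s9.png"); crop(i,220,130,340,250,5,"pics/s9c.png")
E
```

```text
t 20.35 tcp mean [ 0.6079 -0.0903  0.1501] std [0. 0. 0.] 
along -0.03294074308111384 lat -0.2916567706930477 z 17.95020026395644 
F along [-6.9 -6.1 -5.6] -6.201205063382926 lat 0.21946757513054985 Fz [-7.4 -7.8 -7.3] -7.472796168435895
t 20.35 tcp [ 0.6079 -0.0903  0.1501] along mm -0.02 lat mm -0.28 under-shoulder mm 17.97
F along -6.75 lat -0.6 z -7.47 tq [0.3234 1.5998 0.0466] toolx [ 0.0034 -0.0012 -1.    ] tooly 79.98 gap 0.019285221764494074
20.35 [ 0.6079 -0.0903  0.1501] 0.019285221764494074
```

View pics/s9c.png

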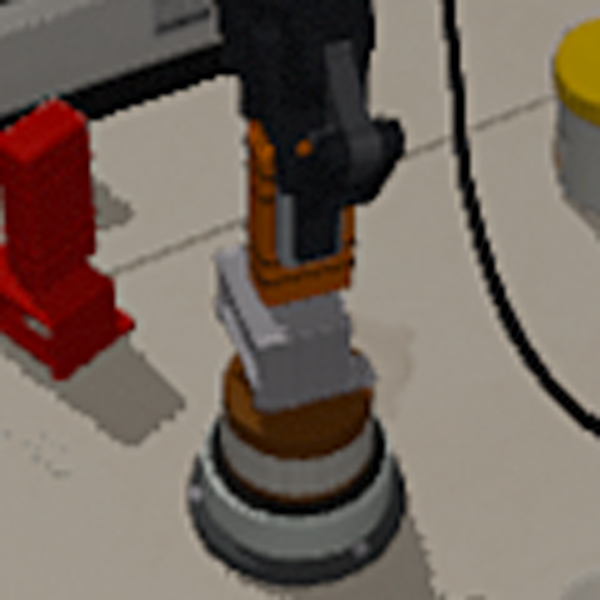

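Forces are steady (6 N sideways, about 4 N up) with the cap about 14.5 mm up. Half a centimetre more clears the neck, so I'm lifting on gently.

Call:
{"fn": "servo_tool", "kwargs": {"increments": [{"offset": [-0.1,0,0],"yaw": 0},{"offset": [-0.2,0,0],"yaw": 0},{"offset": [-0.3,0,0],"yaw": 0},{"offset": [-0.4,0,0],"yaw": 0},{"offset": [-0.5,0,0],"yaw": 0},{"offset": [-0.6,0,0],"yaw": 0},{"offset": [-0.7,0,0],"yaw": 0},{"offset": [-0.8,0,0],"yaw": 0}]}}

```text
clock: 21.2
tcp_pos: [0.6079, -0.0901, 0.1568]
orientation: [0.705, 0.062, 0.704, -0.062]
wrist_force: [0.1, 0.9, -3.8]
finger_gap: 0.0193
```

```bash
python3 avg.py 3; python3 st.py
```

```text
t 21.35 tcp mean [ 0.6077 -0.09    0.1565] std [0.0002 0.     0.0002] 
along -0.3198198725080758 lat -0.09455649258978016 z 24.431380257874874 
F along [-0.1 -0.2  0.1] -0.05885468823960652 lat 0.3676733042364357 Fz [-3.8 -3.7 -3.6] -3.698240918371146
t 21.35 tcp [ 0.6072 -0.0899  0.156 ] along mm -0.77 lat mm -0.04 under-shoulder mm 23.87
F along -0.51 lat -0.2 z -4.02 tq [-0.0192 -0.031  -0.0066] toolx [ 0.0006 -0.     -1.    ] tooly 79.99 gap 0.01942758442952119
```

Free of the neck, Fz up by about 0.4 N (the cap's weight is 0.3 N). I'll lift further and look.

Call:
{"fn": "servo_tool", "kwargs": {"increments": [{"offset": [-0.2,0,0],"yaw": 0},{"offset": [-0.5,0,0],"yaw": 0},{"offset": [-0.9,0,0],"yaw": 0},{"offset": [-1.3,0,0],"yaw": 0},{"offset": [-1.7,0,0],"yaw": 0},{"offset": [-2.1,0,0],"yaw": 0},{"offset": [-2.4,0,0],"yaw": 0},{"offset": [-2.5,0,0],"yaw": 0}]}}

```text
clock: 22.15
tcp_pos: [0.6072, -0.0899, 0.1814]
orientation: [0.705, 0.062, 0.704, -0.062]
wrist_force: [0.3, -0.3, -3.5]
finger_gap: 0.0192
```

```bash
python3 avg.py 3; python3 snap.py scene s10; python3 - <<'E'
from h import *
i=cv2.imread("pics/s10.png"); crop(i,210,100,350,240,5,"pics/s10c.png")
t=cv2.imread("pics/top0.png"); crop(t,330,235,420,320,6,"pics/trayc.png")
E
```

```text
t 22.3 tcp mean [ 0.6071 -0.0899  0.1812] std [0.0001 0.     0.0002] 
along -0.8618430295430013 lat -0.04376436362342846 z 49.094649013290336 
F along [ 0.4  0.2 -0.1] 0.17220053003450006 lat -0.19761701115241184 Fz [-3.5 -4.2 -3.8] -3.8584081302918314
22.3 [ 0.607  -0.0898  0.1807] 0.01920103287374535
```

View pics/s10c.png

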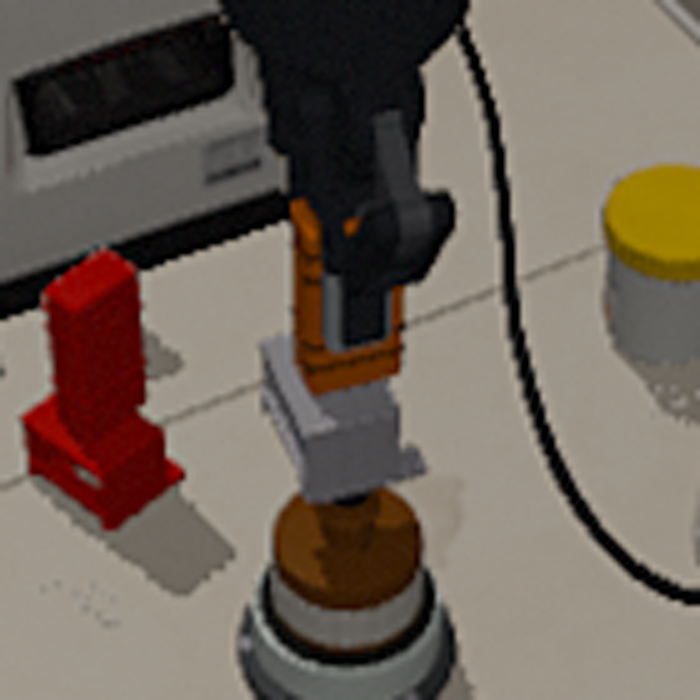

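View pics/trayc.png

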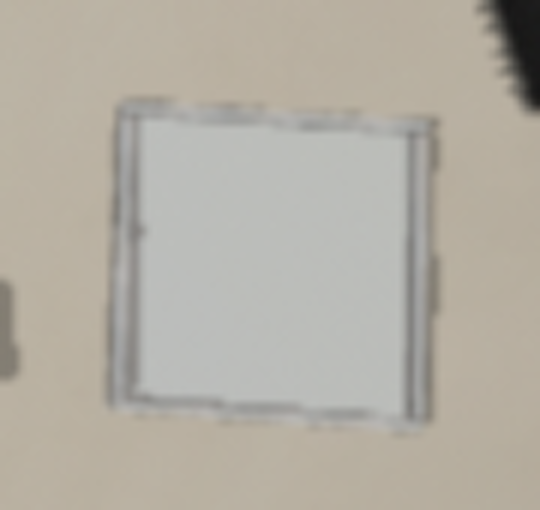

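S10c: the bottle neck is bare (dark opening at (350,497)), so the cap is inside the stirrup. Tray corners in trayc are (120,102), (438,118), (428,428) and (108,408).

```bash
python3 - <<'E'
from h import *
C=cam("top")
P=np.array([atz(C,330+x/6-.4,235+y/6-.4,.016) for x,y in [(120,102),(438,118),(428,428),(108,408)]])
print(P,P.mean(0))
for a in range(4):
    v=P[(a+1)%4]-P[a];print(np.linalg.norm(v),np.degrees(np.arctan2(v[1],v[0])))
Cs=cam("scene")
# scene0 corners
s=cv2.imread("pics/scene0.png");crop(s,200,300,330,410,6,"pics/trays.png")
plan([P.mean(0)[0],P.mean(0)[1],.18],None)
E
```

```text
[[ 0.5158 -0.2461  0.016 ]
 [ 0.5125 -0.3606  0.016 ]
 [ 0.4029 -0.3536  0.016 ]
 [ 0.4071 -0.2408  0.016 ]] [ 0.4596 -0.3003  0.016 ]
0.11461216166617345 -91.68670851719531
0.10978430861971915 176.31363047769213
0.1128519594591252 87.8579524588362
0.10884023907998495 -2.774887073027322
R [[-0.0, 0.174, 0.985], [0.0, 0.985, -0.174], [-1.0, 0.0, -0.0]] tooly 79.98
offset [  0.06 -23.29 -10.84] yaw None j6 -5.9
```

View pics/trays.png

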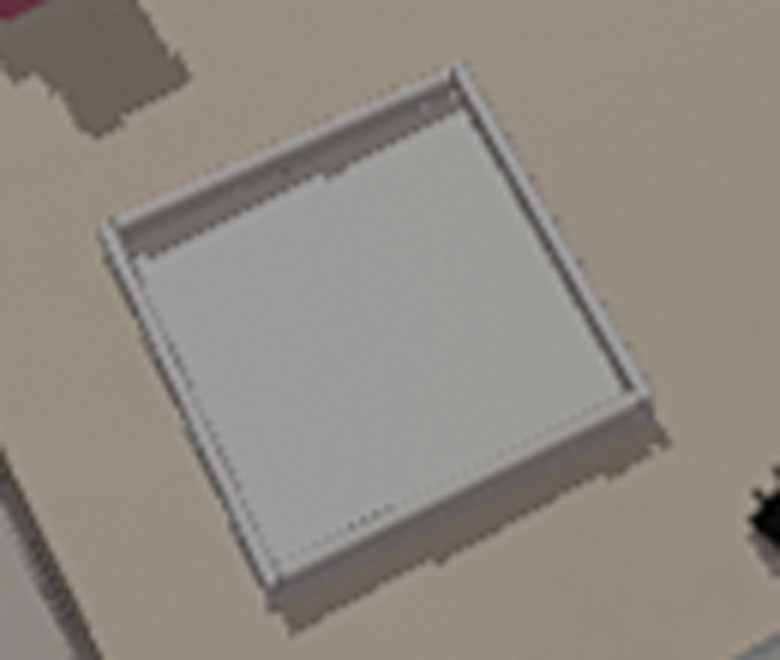

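```bash
python3 - <<'E'
from h import *
Cs=cam("scene")
P=np.array([atz(Cs,200+x/6-.4,300+y/6-.4,.016) for x,y in [(457,66),(652,398),(272,588),(102,228)]]);print(P,P.mean(0))
E
```

```text
[[ 0.5141 -0.2462  0.016 ]
 [ 0.5105 -0.3552  0.016 ]
 [ 0.4029 -0.351   0.016 ]
 [ 0.4073 -0.2424  0.016 ]] [ 0.4587 -0.2987  0.016 ]
```

Call:
{"fn": "servo_tool", "kwargs": {"increments": [{"offset": [0,-0.7,-0.3],"yaw": 0},{"offset": [0,-2,-0.9],"yaw": 0},{"offset": [0,-4,-1.8],"yaw": 0},{"offset": [0,-6,-2.7],"yaw": 0},{"offset": [0,-8,-3.6],"yaw": 0},{"offset": [0,-10,-4.5],"yaw": 0},{"offset": [0,-11.3,-5.1],"yaw": 0},{"offset": [0,-12,-5.4],"yaw": 0}]}}

```text
clock: 23.15
tcp_pos: [0.5317, -0.2001, 0.1808]
orientation: [0.704, 0.062, 0.704, -0.062]
wrist_force: [0.0, 0.0, -4.2]
finger_gap: 0.019
```

```bash
python3 - <<'E'
from h import *
plan([.459,-.2995,.18],None)
E
```

```text
R [[-0.0, 0.176, 0.984], [0.0, 0.984, -0.176], [-1.0, -0.0, -0.0]] tooly 79.87
offset [  0.08 -11.06  -5.41] yaw None j6 -18.6
```

Call:
{"fn": "servo_tool", "kwargs": {"increments": [{"offset": [0,-0.7,-0.4],"yaw": 0},{"offset": [0,-2,-1],"yaw": 0},{"offset": [0,-4,-2],"yaw": 0},{"offset": [0,-6,-3],"yaw": 0},{"offset": [0,-8,-4],"yaw": 0},{"offset": [0,-9.8,-4.8],"yaw": 0},{"offset": [0,-10.8,-5.3],"yaw": 0},{"offset": [0,-11,-5.4],"yaw": 0}]}}

```text
clock: 23.95
tcp_pos: [0.46, -0.2985, 0.1807]
orientation: [0.704, 0.062, 0.704, -0.062]
wrist_force: [-0.6, 0.9, -4.2]
finger_gap: 0.0188
```

```bash
python3 snap.py scene s11; python3 snap.py wrist w11; python3 - <<'E'
from h import *
i=cv2.imread("pics/s11.png"); crop(i,190,240,330,380,5,"pics/s11c.png")
plan([.459,-.2995,.0661],None)
E
```

```text
23.95 [ 0.46   -0.2985  0.1807] 0.018758516412835883
24.0 [ 0.4603 -0.2981  0.1807] 0.01904813038214426
R [[0.0, 0.174, 0.985], [0.001, 0.985, -0.174], [-1.0, 0.001, 0.0]] tooly 79.97
offset [11.46 -0.23 -0.13] yaw None j6 -31.2
```

View pics/s11c.png

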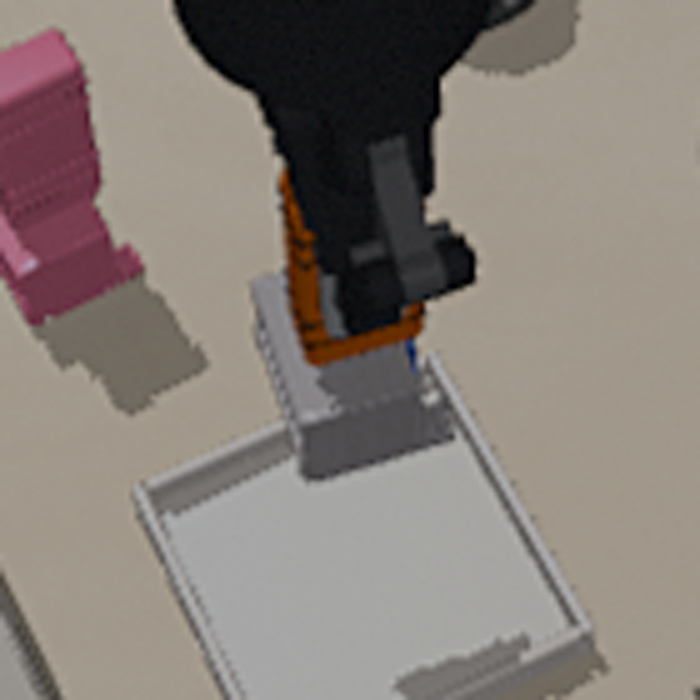

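View pics/w11.png

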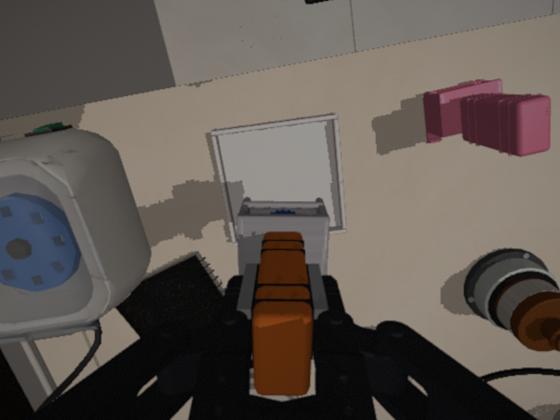

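The cap is visible inside the stirrup (blue at s11c (412,355) and w11 (283,212)) and the puller hangs above the tray's middle. Lowering.

Call:
{"fn": "servo_tool", "kwargs": {"increments": [{"offset": [1,-0.1,-0.1],"yaw": 0},{"offset": [2.5,-0.2,-0.1],"yaw": 0},{"offset": [4.5,-0.2,-0.1],"yaw": 0},{"offset": [6.5,-0.2,-0.1],"yaw": 0},{"offset": [8.3,-0.2,-0.1],"yaw": 0},{"offset": [9.8,-0.2,-0.1],"yaw": 0},{"offset": [10.8,-0.2,-0.1],"yaw": 0},{"offset": [11,-0.2,-0.1],"yaw": 0}]}}

```text
clock: 24.85
tcp_pos: [0.4587, -0.298, 0.069]
orientation: [0.704, 0.062, 0.705, -0.061]
wrist_force: [-0.6, -0.9, -3.2]
finger_gap: 0.019
```

```bash
python3 avg.py 3
```

```text
t 25.0 tcp mean [ 0.459  -0.2984  0.0697] std [0.0003 0.0004 0.0006] 
along -110.5244242200768 lat -231.15214783797774 z -62.383916135103995 
F along [-0.4 -0.1  0.3] -0.0699364144294033 lat 0.13885653928487715 Fz [-3.2 -3.3 -3.7] -3.3795034582439953
```

Call:
{"fn": "servo_tool", "kwargs": {"increments": [{"offset": [0.07,0,0],"yaw": 0},{"offset": [0.14,0,0],"yaw": 0},{"offset": [0.21,0,0],"yaw": 0},{"offset": [0.28,0,0],"yaw": 0},{"offset": [0.35,0,0],"yaw": 0},{"offset": [0.4,0,0],"yaw": 0},{"offset": [0.4,0,0],"yaw": 0},{"offset": [0.4,0,0],"yaw": 0}]}}

```text
clock: 25.8
tcp_pos: [0.4592, -0.2994, 0.0667]
orientation: [0.704, 0.062, 0.704, -0.062]
wrist_force: [-0.8, 0.9, -4.1]
finger_gap: 0.0194
```

```bash
python3 avg.py 3
```

```text
t 25.95 tcp mean [ 0.4593 -0.2994  0.0667] std [0. 0. 0.] 
along -110.10846490441966 lat -232.01052461787316 z -65.36141594317675 
F along [-0.9 -0.2 -0.4] -0.5246985748938132 lat -0.0797083362602697 Fz [-4.1 -3.9 -4.3] -4.103267691292679
```

Contact is expected at 0.0661 and I'm at 0.0667. Down another 1 mm.

Call:
{"fn": "servo_tool", "kwargs": {"increments": [{"offset": [0.03,0,0],"yaw": 0},{"offset": [0.06,0,0],"yaw": 0},{"offset": [0.09,0,0],"yaw": 0},{"offset": [0.12,0,0],"yaw": 0},{"offset": [0.12,0,0],"yaw": 0},{"offset": [0.12,0,0],"yaw": 0},{"offset": [0.12,0,0],"yaw": 0},{"offset": [0.12,0,0],"yaw": 0}]}}

```text
clock: 26.75
tcp_pos: [0.4594, -0.2994, 0.0661]
orientation: [0.705, 0.062, 0.704, -0.062]
wrist_force: [-2.0, 2.8, 5.2]
finger_gap: 0.0192
```

```bash
python3 avg.py 3
```

```text
t 26.9 tcp mean [ 0.4594 -0.2994  0.0661] std [0. 0. 0.] 
along -110.00666749556993 lat -232.0016358439768 z -65.98680620381879 
F along [-2.5 -2.7 -2.7] -2.6268133606989506 lat 2.144567360400097 Fz [5.2 6.5 5.4] 5.6890191779254335
```

Touchdown exactly at 0.0661. I'll ease the pressure and open partway.

Call:
{"fn": "servo_tool", "kwargs": {"increments": [{"offset": [-0.03,0,0],"yaw": 0},{"offset": [-0.06,0,0],"yaw": 0},{"offset": [-0.06,0,0],"yaw": 0},{"offset": [-0.06,0,0],"yaw": 0},{"offset": [-0.06,0,0],"yaw": 0},{"offset": [-0.06,0,0],"yaw": 0},{"offset": [-0.06,0,0],"yaw": 0},{"offset": [-0.06,0,0],"yaw": 0}]}}

```text
clock: 27.7
tcp_pos: [0.4593, -0.2994, 0.0661]
orientation: [0.704, 0.062, 0.704, -0.062]
wrist_force: [-1.1, 0.8, 2.2]
finger_gap: 0.0192
```

Call:
{"fn": "servo_tool", "kwargs": {"increments": [{"offset": [0,0,0],"yaw": 0},{"offset": [0,0,0],"yaw": 0},{"offset": [0,0,0],"yaw": 0},{"offset": [0,0,0],"yaw": 0},{"offset": [0,0,0],"yaw": 0},{"offset": [0,0,0],"yaw": 0},{"offset": [0,0,0],"yaw": 0},{"offset": [0,0,0],"yaw": 0}], "claw": 0.55, "force": 20}}

```text
clock: 28.5
tcp_pos: [0.4593, -0.2994, 0.0662]
orientation: [0.704, 0.062, 0.704, -0.062]
wrist_force: [1.0, 0.2, -0.2]
finger_gap: 0.0468
```

```bash
python3 avg.py 2; python3 snap.py wrist w12
```

```text
t 28.6 tcp mean [ 0.4593 -0.2994  0.0662] std [0. 0. 0.] 
along -110.09301843855594 lat -232.0037224642299 z -65.94564384328814 
F along [ 0.9 -0.2] 0.3433087769063158 lat 0.43586647786956184 Fz [-0.2  0.2] -0.020905702996943804
28.6 [ 0.4593 -0.2994  0.0662] 0.04672250682345259
```

View pics/w12.png

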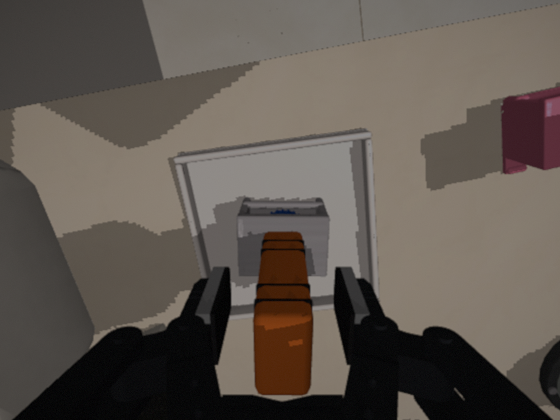

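W12: the puller stands in the tray (stirrup (283,240)), the fingers are clear on both sides and the cap is visible at (283,212). Retreating straight up.

Call:
{"fn": "servo_tool", "kwargs": {"increments": [{"offset": [-0.5,0,0],"yaw": 0},{"offset": [-1.5,0,0],"yaw": 0},{"offset": [-3,0,0],"yaw": 0},{"offset": [-5,0,0],"yaw": 0},{"offset": [-7.5,0,0],"yaw": 0},{"offset": [-10,0,0],"yaw": 0},{"offset": [-12,0,0],"yaw": 0},{"offset": [-13,0,0],"yaw": 0}]}}

```text
clock: 29.45
tcp_pos: [0.4602, -0.3001, 0.1992]
orientation: [0.706, 0.061, 0.703, -0.063]
wrist_force: [0.3, -0.3, -0.2]
finger_gap: 0.0467
```

Call:
{"fn": "servo_tool", "kwargs": {"increments": [{"offset": [0,2,-1],"yaw": 0},{"offset": [0,5,-1.5],"yaw": 0},{"offset": [0,8,-2],"yaw": 0},{"offset": [0,11,-2],"yaw": 0},{"offset": [0,13,-2],"yaw": 0},{"offset": [0,14,-2],"yaw": 0},{"offset": [0,14,-2],"yaw": 0},{"offset": [0,14,-2],"yaw": 0}]}}

```text
clock: 30.25
tcp_pos: [0.464, -0.1585, 0.1962]
orientation: [0.704, 0.062, 0.704, -0.062]
wrist_force: [0.2, -0.1, 0.2]
finger_gap: 0.0468
```

```bash
python3 snap.py scene s13; python3 snap.py top t13; python3 - <<'E'
from h import *
import pickle
i=cv2.imread("pics/s13.png"); crop(i,190,270,330,410,5,"pics/s13c.png")
i=cv2.imread("pics/t13.png"); crop(i,330,230,430,320,6,"pics/t13c.png")
print(env.get_state()["wrist_force"],env.get_state()["qvel"])
E
```

```text
30.25 [ 0.464  -0.1585  0.1962] 0.04681785710664255
30.3 [ 0.464  -0.1588  0.1961] 0.04716602371322824
[-0.6903 -0.2723 -0.3686] [-0.0044  0.0006  0.      0.0012  0.0009  0.001 ]
```

View pics/s13c.png

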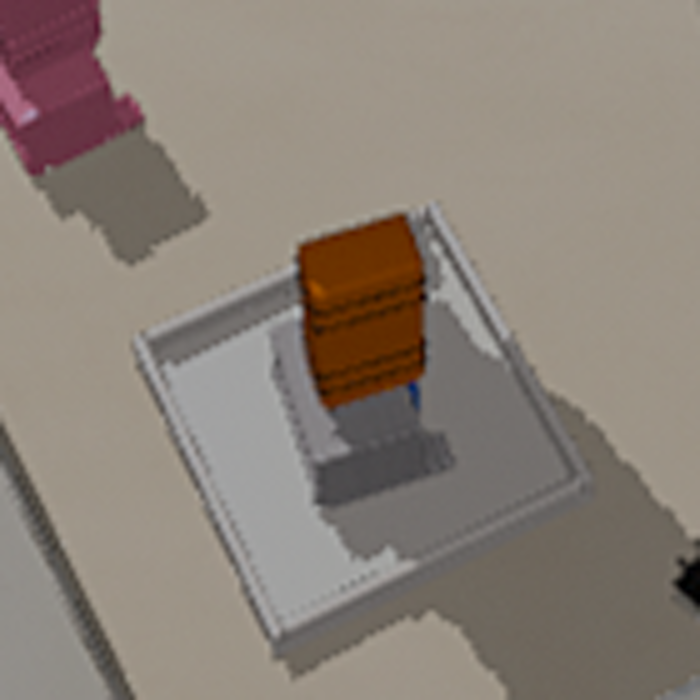

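View pics/t13c.png

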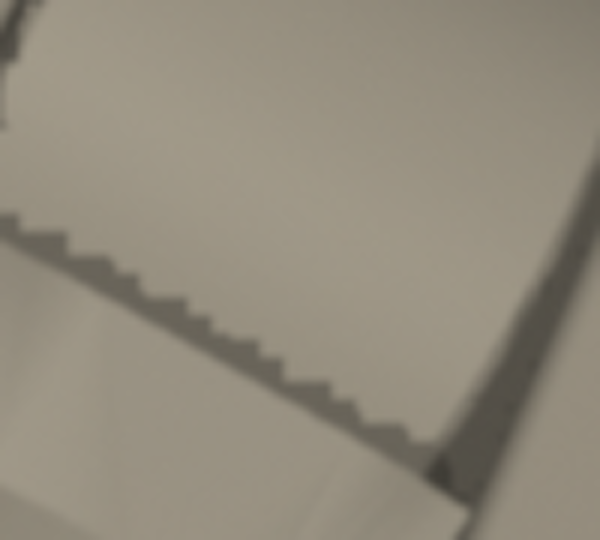

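View pics/s13.png

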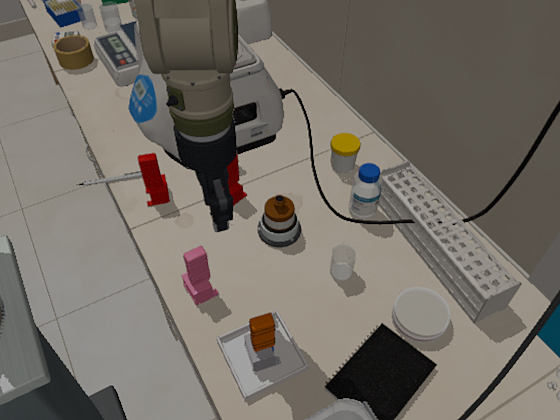

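S13: the puller stands upright in the tray (handle top (262,322)), with the cap's blue visible under the roof (s13c (412,395)). The bottle is bare, and the beaker, clear bottle and cup are where they were. The arm is at rest and clear of everything. The top view was blocked by the arm, so it shows nothing useful. Handing in.

```bash
python3 - <<'E'
from workcell import env
print(env.hand_in()); print(env.get_state()["clock"])
E
```

```text
the job is handed in; nothing more can be done
None
the job is handed in; nothing more can be done
```

The cap is off the brown bottle, and the orange puller stands upright in the white tray with the cap still in it. I handed the job in at about 30 s; it gave no verdict.

**What I did:**
- I gripped the puller on its handle and slid the hooks under the cap with about 0.5 mm of clearance above the shoulder.
- The throat met the neck at the expected place, with about 4.6 N.
- The cap popped at an estimated pull of at most 19 N; the last reading before the pop was about 12 N.
- I lifted the cap clear, carried it to the tray, set the puller down at the expected height, released it and withdrew.

**Last checks:**
- **Scene camera:** the puller is upright in the tray, and part of the blue cap shows under its roof. The bottle neck is bare. The beaker, clear bottle and specimen cup look unmoved.
- **Wrist camera:** just after release the cap was seen inside the puller and the fingers were clear of the handle. The wrist force was near zero.

**What disagreed or is uncertain:**
- The wrist camera read about 1 mm off sideways, which I corrected before inserting the hooks.
- After the pop, the sideways load stayed at 6–8 N although I backed off. It was still well under 15 N, and it vanished once the hooks cleared the neck.
- The final top-camera picture was blocked by the arm, so only the scene and wrist cameras confirm the result.
- The cap is mostly hidden by the puller, so I checked its tilt only by eye.

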